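# Glue up a plywood block in the clamp fixture

### The arm

A 7-joint arm with a two-finger parallel gripper is mounted at the origin on the work surface. World frame = base frame: x ahead of the robot, y to its left, z up, the work surface at z = 0. Lengths are in m, angles in rad, forces in N, time in s.
With the tool pointing down it reaches from about 0.35 to 0.9 m from the base axis. Payload 19.9 kg.
Tool frame: the origin (TCP) lies on the centre line of the jaws, within the pads' length; the fingertips stand 19 mm ahead of it and the grasp point (between the pads) is the TCP; x points along the fingers, z is the direction in which the jaws open and shut, and the axes are right-handed (so a half turn about x gives the same grasp; the last joint's range is limited). The gripper opens to 85 mm and grips with 20 to 120 N. Pads are 22 mm wide; open, the fingers measure 114 mm over their backs; the gripper's body (76 mm by 85 mm) begins 54 mm behind the grasp point. The pads swing forward as they close: fully open they stand 13 mm farther back than shut.
Start: joints at [-1.357, 0.417, -0.01, 1.614, 0.005, 1.111, -0.053], TCP at [0.158, 0.605, 0.25] pointing down, gripper open.
Joint ranges: [-2.81, 2.81], [-0.39, 2.02], [-1.27, 1.25], [0.06, 2.57], [-1.19, 4.33], [0.19, 2], [-2.82, 2.82]. Speed limits (rad/s): [1.89, 1.89, 2.39, 2.39, 3.01, 3.01, 3.01].

### API

Orientations are given as a unit quaternion [x, y, z, w].
In Python, from plant import bot gives the robot as it stands. The module is installed in compiled form; this text tells all that it offers.
- The arm moves only by the tool send_rows, never from a script. Its argument "commands" is a list that holds one entry, the list of rows, each a list of 6 numbers: the shift along the tool's x, y, z in mm, then the turn, a rotation vector about the tool's x, y, z in degrees. In form: [[[tx, ty, tz, rx, ry, rz], ...]]. A call has 1 to 8 rows; each row is the pose to reach, as a shift and turn from the pose commanded when the call began, along the tool's axes at that moment; what a row does not reach only later rows make up. A row lasts 1/12 s, in which the tool goes at most 41.7 mm and 7.16 degrees, less where a joint would pass 70% of its speed; a pose out of reach is approached as far as the arm can. A call with a gripper value outside its range is refused whole. "claw" is the gripper's target within -1 to 1 (shut at 1, half-way at 0, fully open at -1), set as the call begins (left out, the last holds). The fingers move at their own pace and stop on an object; "grip_force" is the grip in N (left out, the last holds). Time passes only in rows, so rows that repeat a pose let the fingers close. It gives the time, the measured TCP pose, the force and the opening at its end, in the units of the state.
- bot.sense(): the state, without advancing time (a new reading comes with each control period).
- bot.get_image(name): name is "side" or "top"; returns a dict with "color" (400x640x3 uint8, red, green, blue), "fov_y" (degrees; the focal length in pixels is half the picture's height over the tangent of half this angle, whatever the lens; pixels are square), "cx", "cy" (the principal point, pixels), "k1" (the pictures are not rectified: a ray, as slopes to the right and down, at radius r is drawn at 1 + k1 r^2 times it, then the intrinsics apply), "eye" and "orientation" of the camera in the world. Camera axes: x right, y down, z forward; pixel columns grow to the right and rows downward; lengths in m; the calibration is good to about 2 mm. A picture is of the moment at which its call begins. There is no depth.
- bot.hand_in(): hands the job in, once; it reports no verdict.
Trained networks look in a picture, given as the dict that the camera call returned (one of the last four; its "shot" number tells which), for a name from the list of things; names that differ only in an ending like _2 or _b are one class to them, and where a whole thing is asked for, a point or a joint stands for the part that bears it (a point fixed in the world has none). Each returns a list of dicts, best first, with "p" (0 to 1); they miss things now and then, are a little off and sometimes report something else, mostly with a low value. They report only what shows in the picture. A call takes as long as a camera call. They do not tell look-alikes from the thing itself.
- bot.recognise(name, picture): "at" ([x, y, z] in m, in world coordinates, good to about 4 mm: the middle of the surface that is visible of it).
- bot.outline_of(name, picture): "pixels" (400x640 bool, what is visible of it).
The state is a dict: "clock": time; "joint_pos": joint angles; "qd": joint speeds; "joint_torque": joint torques, N m; "eef_pos": TCP position; "tool_rot": TCP orientation; "force": force on the tool from outside, world axes, zero at the start; "moment": the same for the moment, N m; "opening": finger opening in m.
Only numpy, scipy, OpenCV 4.12 (cv2) and the standard library are available. Lean on these libraries where they do the work, as an engineer would, in place of code of your own. Each camera call takes 0.05 s, during which the arm holds its last target. There are 200 camera calls.

### The job

Glue up the plywood foot for a bottle lamp: move the leftover offcut from the fixture's nest into the scrap tray, stack every ply on the table flat in the nest, lay the pressing block lengthwise on top in the middle, and throw the toggle clamp past its dead point so that its foot holds the block down. Only then squeeze the glue gun's trigger all the way for about a second to tack the end of the stack, let it spring back, and leave the stack clamped. Do not knock over the bottles or paint jars.

Things in the scene. Friction and masses are not known exactly. Their poses are not given: they have to be found in the camera images.
- fixture: Gluing fixture, a fixed plywood board 18 mm thick carrying nest, toggle clamp and glue gun. Origin: on the table top, directly below the middle of the nest; z up. Its x runs along the nest (the long way of the plies) towards the glue gun; its y runs across the nest towards the clamp. It is turned by up to 0.15 rad from the world axes
- nest (a point): Centre of the top of the nest's wooden riser (80 x 30 mm, 34 mm above the table, 16 above the board) that carries the stack; axes as the fixture. Thin steel guides up to 82 mm above the table stand round it, leaning outwards: pairs at the long sides (14 mm wide, at x = +-36) and at the ends (10 mm wide, y = +-15), 3.5 mm play a side at the bottom. Middle 58 mm of the long sides is open for fingers
- offcut: Leftover block of pale pine, 55 x 36 x 18 mm (its x, y, z), origin at the centre of its underside; at the start it lies on the nest's riser, turned by up to 0.25 rad
- scrap_tray_in (a point): Centre of the inner floor (4 mm above the table) of the fixed open grey scrap tray, outer 140 x 120 x 45 mm (x, y, z of the tray), walls 4 mm
- clamp_handle (a joint): Toggle clamp handle: 0 = open (handle up, leaning 13 degrees from upright towards fixture +y; the clamp arm stands upright; both reach 240 mm above the table); grows as it swings over and down to +y, away from the nest, which brings the arm down over the nest. 1.40 = dead point; 1.55 = stop, where it holds by itself, 12 degrees below level. Takes up to 10 N at the grip; stays put when open
- clamp_pivot (a point): Hinge axis of the handle, 115 mm above the table, at 155 mm along fixture +y from the nest; the axis is parallel to fixture x. Axes as the fixture
- handle_grip (a point): On the centre line of the handle's round black rubber grip (18 mm thick, from 56 to 124 mm from the pivot), 100 mm from the pivot: in the fixture's y-z plane at pivot + 100 mm * (cos e, sin e), e = 1.341 rad - joint value. Pinch it with fingers closing along fixture x and follow the arc, or push it
- clamp_foot: Sprung rubber foot (24 mm round) under the end of the clamp arm; origin at its lowest point, z up when clamped. With the clamp shut it stands over the middle of the nest, 69 mm above the table when free, and springs up by as much as 34 mm, pressing with 5 to 12 N. Without plies under the block it does not reach it
- gun_grip (a point): Glue gun fixed on its side, barrel along fixture x, nozzle to the nest; 46 mm above the table, 28 mm above the board. Its black grip sticks out to fixture -y: 26 mm thick (0 to +26 mm along fixture x from this point), 24 mm high; the trigger, 11 mm thick, is on the nest side (-30 to -18 mm at rest). Together 56 mm wide at rest, 44 mm squeezed; the barrel is 51 mm away to +y. Axes as the fixture
- trigger (a joint): Sprung trigger of the glue gun: 0 = released, 0.22 rad = squeezed home; needs 5 to 11 N at the point level with gun_grip, and springs back by itself when released. It is squeezed by closing the fingers along fixture x round grip and trigger
- press_block: Pressing block of dark hardwood, 80 x 36 x 22 mm (x, y, z), rounded edges, plain; origin at the centre of its underside
- ply0: Plywood ply, flat rectangle 100 x 44 x 10 mm (x, y, z), with a dark core line; origin at the centre of its underside; all plies are alike and 2 to 4 of them are present, lying flat on the table at the start
- ply1: Plywood ply, flat rectangle 100 x 44 x 10 mm (x, y, z), with a dark core line; origin at the centre of its underside; all plies are alike and 2 to 4 of them are present, lying flat on the table at the start
- ply2: Plywood ply, flat rectangle 100 x 44 x 10 mm (x, y, z), with a dark core line; origin at the centre of its underside; all plies are alike and 2 to 4 of them are present, lying flat on the table at the start
- ply3: Plywood ply, flat rectangle 100 x 44 x 10 mm (x, y, z), with a dark core line; origin at the centre of its underside; all plies are alike and 2 to 4 of them are present, lying flat on the table at the start
- pet_bottle: Bystander: full green plastic bottle standing upright, 66 mm across, 210 mm high; origin at the centre of its base
- cut_bottle: Bystander: lower half of a green bottle standing upright, 84 mm across, 110 mm high; origin at the centre of its base
- paint_jar0: Bystander: closed paint jar standing upright, 64 mm across, 70 mm high; origin at the centre of its base
- paint_jar1: Bystander: closed paint jar standing upright, 64 mm across, 70 mm high; origin at the centre of its base
Not all that is in view belongs to the job. What is shaped like the ply1 but turquoise or white is not meant. What is shaped like the press_block but blue is not meant.

How it is judged:
On the way, in this order (a step that is already met when the one before it is completed fails the run):
1. every ply lies flat in the nest with the pressing block on top (horizontal distance between each of ply0, ply1, ply2, ply3 and nest below 0.009 m and angle between the x axis of each of ply0, ply1, ply2, ply3 and the x axis of fixture, either way round below 0.12 rad and angle between the z axis of each of ply0, ply1, ply2, ply3 and the z axis of fixture, either way round below 0.08 rad and z of ply0 in the frame of nest between -0.004 and 0.046 m and z of ply1 in the frame of nest between -0.004 and 0.046 m and z of ply2 in the frame of nest between -0.004 and 0.046 m and z of ply3 in the frame of nest between -0.004 and 0.046 m and horizontal distance between press_block and nest below 0.016 m and angle between the x axis of press_block and the x axis of fixture, either way round below 0.25 rad and angle between the z axis of press_block and the z axis of fixture, either way round below 0.1 rad and z of press_block in the frame of nest between 0.015 and 0.065 m), for 0.2 s.
2. the clamp handle is past its dead point and the foot holds the pressing block down (value of joint clamp_handle above 1.45 rad and contact force between clamp_foot and press_block above 2.5 N), for 0.2 s.
3. with the stack clamped, the trigger is squeezed home for half a second (all of step 2 and value of joint trigger above 0.18 rad), for 0.5 s.
4. the trigger has sprung back (value of joint trigger below 0.04 rad), for 0.2 s.
At the end, for the whole second after the job is handed in: All plies flat in the nest (within 9 mm, 0.12 rad), the pressing block on top (within 16 mm, 0.25 rad), handle past its dead point (above 1.45 rad), foot pressing the block with over 2.5 N, trigger released, offcut in the scrap tray (all of step 1 and all of step 2 and x of offcut in the frame of scrap_tray_in between -0.066 and 0.066 m and y of offcut in the frame of scrap_tray_in between -0.056 and 0.056 m and height (world z) of offcut below 0.045 m and value of joint trigger below 0.04 rad and linear speed of offcut below 0.03 m/s); the robot touches nothing.
It fails at once if the trigger is squeezed while the stack is not clamped (value of joint trigger above 0.12 rad and value of joint clamp_handle below 1.3 rad).
It fails at once if a bottle or paint jar is knocked over (angle between any of pet_bottle, cut_bottle, paint_jar0, paint_jar1's own z axis and vertical above 0.7 rad).
Of ply0, ply1, ply2, ply3 only 2 to 4 are there at a start; the rules pass over those that are not, and their reading is None.
At some moment in a run one of ply0, ply1, ply2, ply3, press_block may be knocked a few centimetres aside while the robot is not near it.
Once in a run the grip may slacken for a moment while it holds something.
It also fails if it takes over 210 s, if anything falls off the work surface, if the arm or the gripper's body presses on something with over 40 N, if the wrist force passes 120 N, or if a joint passes its speed limit or range.

## Working session

There is one attempt and no reset: what is moved stays moved. The work goes in short steps, Python scripts to look and compute and a tool call to move; the robot and the scene stay as the last step left them, time stands still between calls to the robot, and variables do not carry over. Pictures are saved under pics/ and viewed, about 12 in all and at most 16, crops included, and the job is handed in when it is done.

Besides the shell and the picture viewer there is one more tool, called after "Request:" by a JSON object that holds its "name" and its "arguments", one argument or row to a line. send_rows: Moves the arm, as the interface text tells. Its arguments: {"type":"object","properties":{"commands":{"type":"array"},"claw":{"type":"number"},"grip_force":{"type":"number"}},"required":["commands"]}

```bash
mkdir -p pics
cat > h.py <<'E'
import numpy as np, cv2
from scipy.spatial.transform import Rotation as R
from plant import bot
def cam(im):
    f=200/np.tan(np.radians(im["fov_y"])/2)
    return f,np.array(im["eye"]),R.from_quat(im["orientation"]) if len(np.shape(im["orientation"]))==1 else R.from_matrix(im["orientation"])
def ray(im,u,v):
    f,e,r=cam(im); d=np.array([(u-im["cx"])/f,(v-im["cy"])/f]); s=d.copy()
    for _ in range(20): s=d/(1+im["k1"]*(s@s))
    return e,r.apply([s[0],s[1],1.])
def at_z(im,u,v,z):
    e,d=ray(im,u,v); return e+d*(z-e[2])/d[2]
def proj(im,p):
    f,e,r=cam(im); c=r.inv().apply(np.array(p)-e); s=c[:2]/c[2]; s=s*(1+im["k1"]*(s@s)); return s*f+[im["cx"],im["cy"]]
def rot(): return R.from_quat(bot.sense()["tool_rot"])
def save(im,n): cv2.imwrite("pics/"+n,im["color"][:,:,::-1])
E
python3 - <<'E'
from h import *
s=bot.sense(); print({k:np.round(v,3) for k,v in s.items()}); print(rot().as_matrix().round(3))
for n in ["top","side"]:
    im=bot.get_image(n); save(im,n+"0.png"); print(n,im["eye"],im["orientation"],im["fov_y"],im["k1"],im["cx"],im["cy"])
    for o in ["fixture","nest","offcut","scrap_tray_in","clamp_handle","handle_grip","clamp_foot","gun_grip","trigger","press_block","ply0","pet_bottle","cut_bottle","paint_jar0"]:
        try:
            for d in bot.recognise(o,im): print(o,round(d["p"],2),np.round(d["at"],3),proj(im,d["at"]).round(0))
        except Exception as ex: print(o,ex)
E
```

```text
{'clock': np.float64(0.0), 'joint_pos': array([-1.357,  0.418, -0.01 ,  1.614,  0.005,  1.111, -0.053]), 'qd': array([ 0.   ,  0.001, -0.001,  0.   ,  0.   ,  0.   ,  0.   ]), 'joint_torque': array([-1.0000e-03, -8.6444e+01,  6.7800e-01, -4.3492e+01,  1.9000e-02,
        7.0000e-03,  0.0000e+00]), 'eef_pos': array([0.158, 0.604, 0.25 ]), 'tool_rot': array([-0.432,  0.56 ,  0.432,  0.559]), 'force': array([0.218, 0.402, 0.637]), 'moment': array([ 0.021, -0.03 , -0.   ]), 'opening': np.float64(0.085)}
[[-0.    -0.967  0.253]
 [-0.001  0.253  0.967]
 [-1.    -0.    -0.001]]
top [ 0.32392108 -0.13583689  1.18702635] [-0.69525973  0.70996443 -0.07793863  0.08056043] 54.716979552436186 -0.06565570025806629 308.5339448480368 193.94005654889884
fixture 0.71 [0.52  0.015 0.021] [260. 217.]
nest 0.58 [0.522 0.018 0.02 ] [259. 217.]
offcut 0.66 [0.468 0.039 0.054] [251. 233.]
scrap_tray_in 0.94 [0.634 0.299 0.004] [173. 185.]
scrap_tray_in 0.26 [0.522 0.017 0.019] [260. 217.]
clamp_handle 0.59 [0.488 0.2   0.197] [181. 220.]
handle_grip 0.43 [0.487 0.201 0.201] [180. 220.]
handle_grip 0.32 [0.4
[... 1362 characters left out ...]
 0.55  -0.391  0.016] [333. 177.]
gun_grip 0.65 [0.508 0.051 0.03 ] [321. 284.]
gun_grip 0.37 [0.809 0.169 0.073] [176. 289.]
trigger 0.73 [ 0.742 -0.242  0.106] [256. 173.]
trigger 0.5 [ 0.61  -0.029  0.052] [286. 247.]
press_block 0.84 [ 0.401 -0.117  0.022] [374. 243.]
press_block 0.73 [0.314 0.202 0.024] [401. 352.]
press_block 0.43 [0.507 0.049 0.025] [322. 285.]
ply0 0.86 [ 0.535 -0.266  0.01 ] [331. 204.]
ply0 0.86 [ 0.422 -0.518  0.012] [379. 159.]
ply0 0.71 [ 0.401 -0.326  0.009] [381. 198.]
ply0 0.64 [ 0.553 -0.389  0.013] [332. 178.]
pet_bottle 0.85 [ 0.742 -0.244  0.106] [256. 172.]
cut_bottle 0.79 [0.807 0.167 0.077] [177. 288.]
paint_jar0 0.98 [ 0.693 -0.319  0.049] [281. 176.]
```

Run:
```python
import cv2
t=cv2.imread("pics/top0.png"); 
c=cv2.resize(t[100:320,140:480],None,fx=2.35,fy=2.35,interpolation=cv2.INTER_CUBIC); cv2.imwrite("pics/top0c.png",c)
s=cv2.imread("pics/side0.png"); c=cv2.resize(s[130:380,140:460],None,fx=2.4,fy=2.4,interpolation=cv2.INTER_CUBIC); cv2.imwrite("pics/side0c.png",c)
```

```text
(no output)
```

View pics/top0c.png

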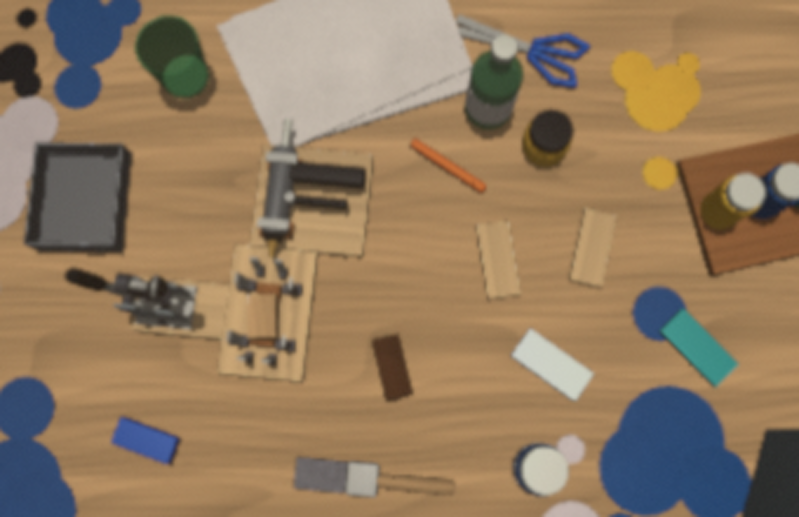

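View pics/side0c.png

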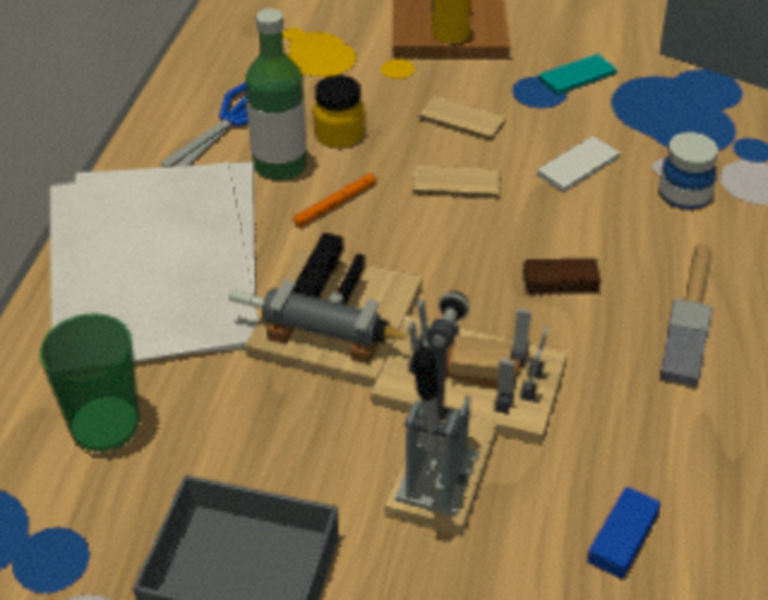

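Candidates in the top view: plain plies at (352,210) and (393,205), with look-alikes white (376,254) and turquoise (438,249). The press block is the dark one at (307,256), with a blue look-alike at (202,287). Next is a close crop of the fixture and of those choices.

Run:
```python
import cv2, numpy as np
t=cv2.imread("pics/top0.png"); s=cv2.imread("pics/side0.png")
a=cv2.resize(t[155:265,170:300],None,fx=5,fy=5,interpolation=cv2.INTER_CUBIC)[:,:] #650x550
b=cv2.resize(t,(0,0),fx=1,fy=1)
cv2.imwrite("pics/a.png",a)
c=cv2.resize(s[220:350,230:390],None,fx=4.5,fy=4.5,interpolation=cv2.INTER_CUBIC); cv2.imwrite("pics/c.png",c)
d=cv2.resize(t[180:275,290:460],None,fx=2.8,fy=2.8,interpolation=cv2.INTER_CUBIC) #476x266
e=np.zeros((600,640,3),np.uint8); e[:266,:476]=d; f=cv2.resize(t,None,fx=.83,fy=.83); e[268:600,:531]=f; cv2.imwrite("pics/d.png",e)
```

```text
(no output)
```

View pics/a.png

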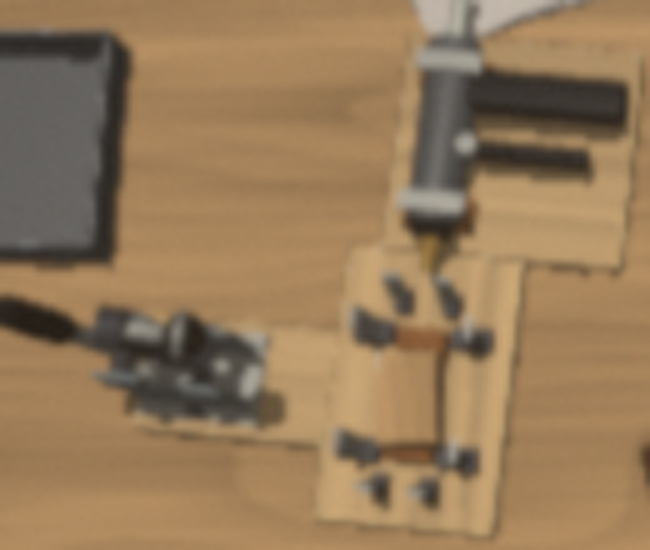

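View pics/d.png

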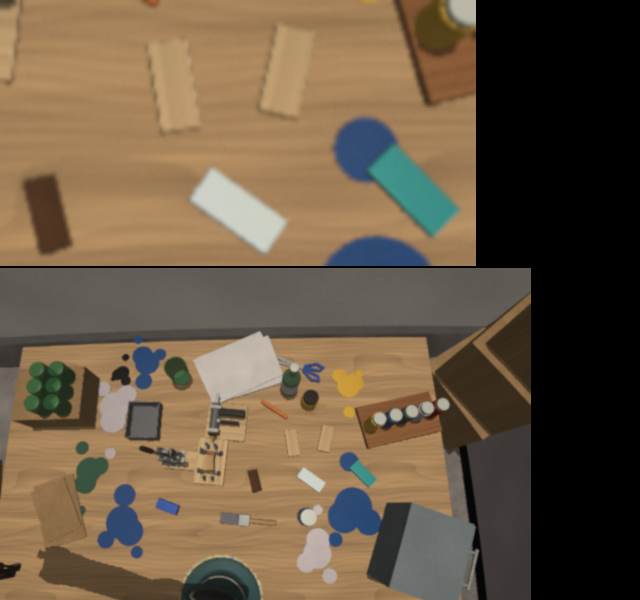

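View pics/c.png

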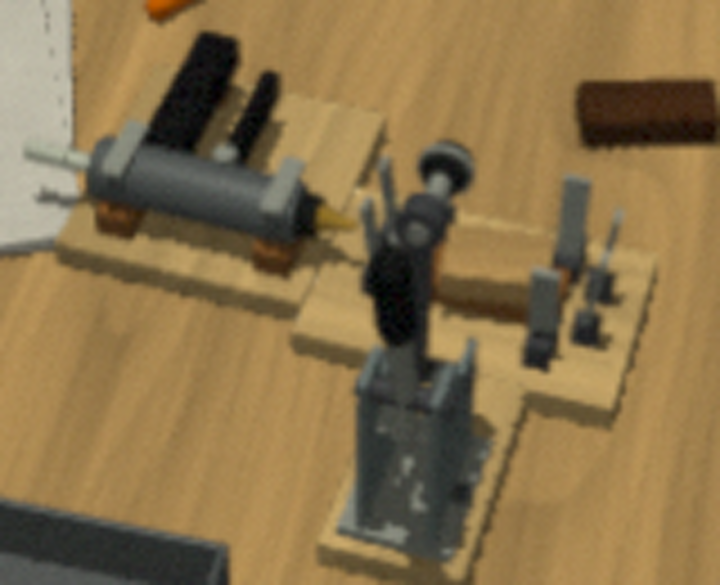

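```bash
cat >> h.py <<'E'
def rect(im,name,z,near=None,k=0):
    """metric rects of mask outlines at plane z: centre, long-axis yaw, size"""
    out=[]
    for d in bot.outline_of(name,im):
        m=d["pixels"].astype(np.uint8)
        cs,_=cv2.findContours(m,cv2.RETR_EXTERNAL,cv2.CHAIN_APPROX_NONE)
        if not cs: continue
        c=max(cs,key=cv2.contourArea)[:,0]
        P=np.array([at_z(im,u,v,z)[:2] for u,v in c])
        (x,y),(w,h),a=cv2.minAreaRect((P*1000).astype(np.float32))
        if w<h: w,h,a=h,w,a+90
        out.append((round(d["p"],2),np.round([x,y],1),round(w,1),round(h,1),round((a+90)%180-90,1),tuple(im["color"][m>0].mean(0).astype(int))))
    return out
E
python3 - <<'E'
from h import *
T=bot.get_image("top"); S=bot.get_image("side")
for im in (T,S):
    for n,z in (("ply0",.010),("press_block",.022),("offcut",.052),("scrap_tray_in",.045)):
        for r in rect(im,n,z): print(n,*r)
def A(u,v,z): return (at_z(T,170+u/5-.4,155+v/5-.4,z)*1000).round(1)[:2]
def C(u,v,z): return (at_z(S,230+u/4.5-.4,220+v/4.5-.4,z)*1000).round(1)[:2]
b=[A(*p,.018) for p in ((350,247),(525,263),(496,538),(318,520))]
print("board",b,np.mean(b,0))
for i,j in ((0,1),(1,2),(3,2),(0,3)): d=b[j]-b[i]; print(np.linalg.norm(d),np.degrees(np.arctan2(d[1],d[0])))
print("side board",C(293,335,.018),C(613,408,.018),C(657,262,.018))
print("riser",A(424,337,.034),A(411,453,.034))
g=[A(*p,.05) for p in ((374,328),(474,340),(357,446),(459,460),(400,293),(449,296),(376,489),(424,492))]
print("guides",np.mean(g[:4],0),np.mean(g[4:],0)); print(g)
print("gun grip top z.058",A(480,97,.058),A(625,100,.058), "trig",A(588,160,.055),A(490,152,.055))
print("arm foot axis etc")
E
```

```text
ply0 0.91 [ 553.6 -393.3] 103.4 45.5 -15.9 (np.int64(180), np.int64(147), np.int64(105))
ply0 0.9 [ 539.8 -266.4] 100.2 44.2 6.6 (np.int64(183), np.int64(150), np.int64(107))
ply0 0.73 [ 401.  -329.7] 100.0 47.6 53.1 (np.int64(199), np.int64(200), np.int64(187))
ply0 0.58 [ 416.5 -521.2] 102.9 44.7 42.0 (np.int64(66), np.int64(138), np.int64(129))
press_block 0.85 [312.6 188.1] 87.1 36.4 70.4 (np.int64(71), np.int64(89), np.int64(143))
press_block 0.54 [ 402.5 -124. ] 80.0 40.0 12.7 (np.int64(86), np.int64(60), np.int64(39))
offcut 0.61 [465.8  36.6] 54.0 32.7 0.4 (np.int64(166), np.int64(131), np.int64(90))
offcut 0.53 [821.5 159.6] 126.5 83.8 44.0 (np.int64(59), np.int64(73), np.int64(48))
scrap_tray_in 0.89 [629.6 281.7] 146.6 139.6 -1.1 (np.int64(87), np.int64(82), np.int64(77))
ply0 0.8 [ 418.9 -517. ] 110.9 57.8 41.2 (np.int64(21), np.int64(115), np.int64(102))
ply0 0.78 [ 401.7 -324. ] 110.5 54.8 55.8 (np.int64(168), np.int64(165), np.int64(145))
ply0 0.69 [ 539.4 -262.7] 97.6 58.5 7.0 (np.int64(161), np.int64(134), np.int64(84))
ply0 0.63 [ 550.4 -386.3] 101.2 50.7 -17.9 (np.
[... 732 characters left out ...]
t64(67), np.int64(58))
board [array([563.7,  79.7]), array([551.4, -28.8]), array([384.2, -11.1]), array([396.7,  96.1])] [474.     33.975]
109.19496325380581 -96.46767000939558
168.13426182667232 173.95710388361775
107.92631745779154 -96.65090969793137
167.80333727313058 174.39133235895454
side board [563.9  82.9] [397.9  99.2] [385.9  -3.2]
riser [504.1  30.8] [434.4  38. ]
guides [468.125  33.   ] [469.15  35.15]
[array([507.6,  58.5]), array([499.2,  -1.3]), array([437.5,  67.5]), array([428.2,   7.3]), array([528.5,  43.2]), array([526. ,  13.8]), array([412.2,  55.9]), array([409.9,  27.7])]
gun grip top z.058 [646.8  -5.2] [643.  -93.2] trig [606.7 -70.3] [613. -11.]
arm foot axis etc
```

```bash
cat >> h.py <<'E'
def go(x,y,z,phi):
    """shift (mm) in tool axes and turn about tool x (deg) to reach TCP x,y,z (mm), heading phi (deg) of tool z, tool down"""
    s=bot.sense(); r=rot(); p=r.as_matrix()[:,2]; c=np.degrees(np.arctan2(p[1],p[0]))
    d=r.inv().apply(np.array([x,y,z])-1000*np.array(s["eef_pos"]))
    m=R.from_matrix(np.array([[0,-np.sin(np.radians(phi)),np.cos(np.radians(phi))],[0,np.cos(np.radians(phi)),np.sin(np.radians(phi))],[-1,0,0]]))
    print("t",round(float(s["clock"]),2),"at",(1000*np.array(s["eef_pos"])).round(1),"phi",round(c,1),"-> shift",d.round(1),"rot",np.degrees((r.inv()*m).as_rotvec()).round(2),"open",round(1000*float(s["opening"]),1),"F",np.round(s["force"],1))
E
python3 - <<'E'
from h import *
go(466,37,330,88.5)
T=bot.get_image("top")
print([ (at_z(T,170+u/5-.4,155+v/5-.4,.22)*1000).round(0) for u,v in ((184,335),(105,330))])
E
```

```text
t 2.0 at [158.2 604.7 250.2] phi 75.3 -> shift [ -79.7 -441.5 -471.3] rot [-13.16  -0.     0.  ] open 85.3 F [-0.1  0.2  0.4]
[array([478., 126., 220.]), array([482., 167., 220.])]
```

Request:
{"name": "send_rows", "arguments": {
  "commands": [
    [[-80,0,0,0,0,0],[-80,0,0,0,0,0],[-80,-40,-40,-6,0,0],[-80,-80,-80,-13.2,0,0],[-80,-120,-120,-13.2,0,0],[-80,-150,-150,-13.2,0,0],[-80,-180,-180,-13.2,0,0],[-80,-210,-210,-13.2,0,0]]
  ],
  "claw": -0.6,
  "grip_force": 40
}}

```text
clock: 2.72
eef_pos: [0.285, 0.3871, 0.3304]
tool_rot: [-0.494, 0.506, 0.494, 0.506]
force: [1.1, 1.1, 0.5]
opening: 0.0681
```

```bash
python3 -c "
from h import *
go(466,37,330,88.5)"
```

```text
t 2.72 at [285.  387.1 330.4] phi 88.5 -> shift [ 3.000e-01 -1.899e+02 -3.454e+02] rot [0.05 0.03 0.  ] open 68.1 F [1.1 1.1 0.5]
```

Request:
{"name": "send_rows", "arguments": {
  "commands": [
    [[0,-20,-38,0,0,0],[0,-39,-72,0,0,0],[0,-58,-106,0,0,0],[0,-84,-154,0,0,0],[0,-111,-202,0,0,0],[0,-138,-250,0,0,0],[0,-165,-300,0,0,0],[0,-190,-345,0,0,0]]
  ]
}}

```text
clock: 3.38
eef_pos: [0.4362, 0.0947, 0.3307]
tool_rot: [-0.494, 0.506, 0.494, 0.507]
force: [1.0, 1.0, 1.0]
opening: 0.068
```

Request:
{"name": "send_rows", "arguments": {
  "commands": [
    [[0,0,0,0,0,0],[40,0,0,0,0,0],[80,0,0,0,0,0],[120,0,0,0,0,0],[160,0,0,0,0,0],[190,0,0,0,0,0],[210,0,0,0,0,0],[220,0,0,0,0,0]]
  ]
}}

```text
clock: 4.05
eef_pos: [0.4346, 0.0963, 0.108]
tool_rot: [-0.493, 0.507, 0.494, 0.505]
force: [-0.8, -0.8, 0.3]
opening: 0.0686
```

```bash
python3 -c "
from h import *
go(466,37,45,88.5)
im=bot.get_image('side'); cv2.imwrite('pics/s1.png',cv2.resize(im['color'][180:360,230:420,::-1],None,fx=3.2,fy=3.2,interpolation=cv2.INTER_CUBIC))"
```

```text
t 4.05 at [434.6  96.3 108. ] phi 88.5 -> shift [ 63.  -33.  -58.4] rot [ 0.04 -0.09 -0.16] open 68.6 F [-0.8 -0.8  0.3]
```

View pics/s1.png

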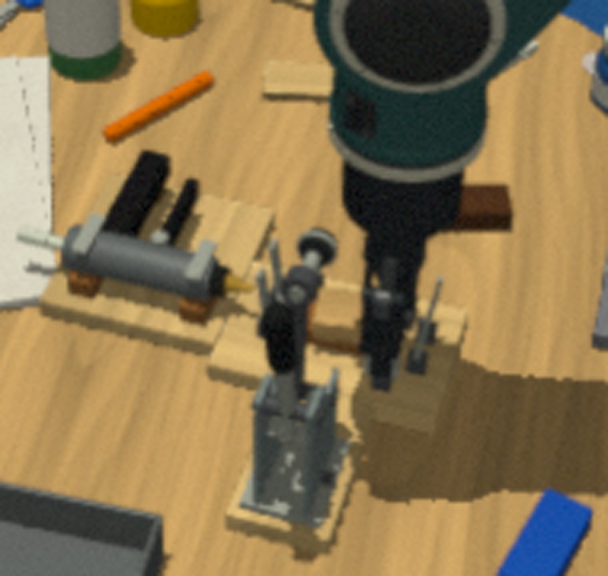

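Request:
{"name": "send_rows", "arguments": {
  "commands": [
    [[-20,0,0,0,0,0],[-40,0,0,0,0,0],[-40,-16,-30,0,0,0],[-40,-33,-58,0,0,0],[-40,-33,-58,0,0,0],[-40,-33,-58,0,0,0],[-40,-33,-58,0,0,0]]
  ]
}}

```text
clock: 4.68
eef_pos: [0.4675, 0.0382, 0.1512]
tool_rot: [-0.494, 0.506, 0.493, 0.507]
force: [-0.8, 0.1, 0.2]
opening: 0.0683
```

```bash
python3 -c "
from h import *
go(466,37,45,88.5)"
```

```text
t 4.68 at [467.5  38.2 151.2] phi 88.5 -> shift [106.2   1.6  -1.3] rot [0.03 0.03 0.06] open 68.3 F [-0.8  0.1  0.2]
```

Request:
{"name": "send_rows", "arguments": {
  "commands": [
    [[30,0,0,0,0,0],[60,1,-1,0,0,0],[80,1,-1,0,0,0],[95,1,-1,0,0,0],[106,1,-1,0,0,0],[106,1,-1,0,0,0]]
  ]
}}

```text
clock: 5.18
eef_pos: [0.4653, 0.0375, 0.0431]
tool_rot: [-0.493, 0.507, 0.494, 0.505]
force: [-0.2, 0.1, -0.0]
opening: 0.0681
```

Request:
{"name": "send_rows", "arguments": {
  "commands": [
    [[0,0,0,0,0,0],[0,0,0,0,0,0],[0,0,0,0,0,0],[0,0,0,0,0,0],[0,0,0,0,0,0],[0,0,0,0,0,0]]
  ],
  "claw": 1
}}

```text
clock: 5.68
eef_pos: [0.4669, 0.0372, 0.0456]
tool_rot: [-0.494, 0.506, 0.493, 0.507]
force: [-2.2, 0.4, 9.7]
opening: 0.0355
```

```bash
python3 -c "
from h import *
go(466,37,280,88.5)"
```

```text
t 5.68 at [466.9  37.2  45.6] phi 88.6 -> shift [-2.344e+02  5.000e-01 -1.000e-01] rot [0.06 0.04 0.1 ] open 35.5 F [-2.2  0.4  9.7]
```

Request:
{"name": "send_rows", "arguments": {
  "commands": [
    [[-10,0,0,0,0,0],[-30,0,0,0,0,0],[-65,0,0,0,0,0],[-100,0,0,0,0,0],[-135,0,0,0,0,0],[-170,0,0,0,0,0],[-205,0,0,0,0,0],[-235,0,0,0,0,0]]
  ]
}}

```text
clock: 6.35
eef_pos: [0.466, 0.0365, 0.283]
tool_rot: [-0.494, 0.506, 0.493, 0.507]
force: [0.7, 0.1, -0.7]
opening: 0.0357
```

```bash
python3 -c "
from h import *
go(630,287,280,88.5)
T=bot.get_image('top'); S=bot.get_image('side');save(T,'t2.png');save(S,'s2.png')
cv2.imwrite('pics/v2.png',np.hstack([cv2.resize(T['color'][185:270,225:285,::-1],None,fx=6,fy=6,interpolation=cv2.INTER_CUBIC),cv2.resize(S['color'][225:310,290:360,::-1],None,fx=6,fy=6,interpolation=cv2.INTER_CUBIC)]))"
```

```text
t 6.35 at [466.   36.5 283. ] phi 88.5 -> shift [   3.5 -157.4  254.8] rot [-0.    0.05  0.14] open 35.7 F [ 0.7  0.1 -0.7]
```

View pics/v2.png

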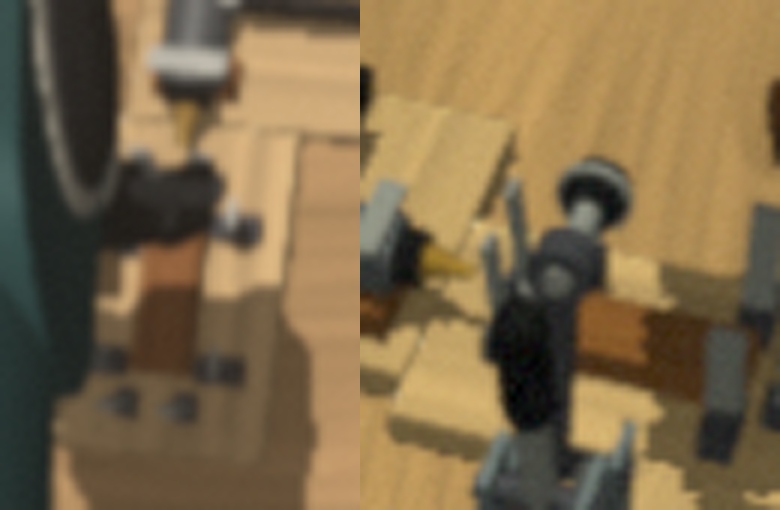

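The gripper holds the offcut (35.7 mm opening) and the riser is bare. Next is the tray.

Request:
{"name": "send_rows", "arguments": {
  "commands": [
    [[0,-24,25,0,0,0],[0,-50,60,0,0,0],[0,-80,95,0,0,0],[0,-100,130,0,0,0],[0,-120,165,0,0,0],[0,-140,200,0,0,0],[0,-150,230,0,0,0],[0,-157,255,0,0,0]]
  ]
}}

```text
clock: 7.12
eef_pos: [0.6299, 0.2906, 0.2794]
tool_rot: [-0.494, 0.506, 0.494, 0.506]
force: [0.5, 0.0, 0.0]
opening: 0.0356
```

```bash
python3 -c "
from h import *
go(630,287,48,88.5)
T=bot.get_image('top')
print(bot.recognise('scrap_tray_in',T)[:1],bot.recognise('scrap_tray_in',bot.get_image('side'))[:1])
save(T,'t3.png')
cv2.imwrite('pics/v3.png',np.hstack([cv2.resize(T['color'][190:265,225:285,::-1],None,fx=8,fy=8,interpolation=cv2.INTER_CUBIC)]))"
```

```text
t 7.12 at [629.9 290.6 279.4] phi 88.6 -> shift [ 2.314e+02 -2.000e-01 -3.500e+00] rot [ 0.11 -0.02 -0.  ] open 35.6 F [0.5 0.  0. ]
[{'at': [0.637, 0.2992, 0.0022], 'p': 0.66}] [{'at': [0.6332, 0.2819, 0.0072], 'p': 0.88}]
```

View pics/v3.png

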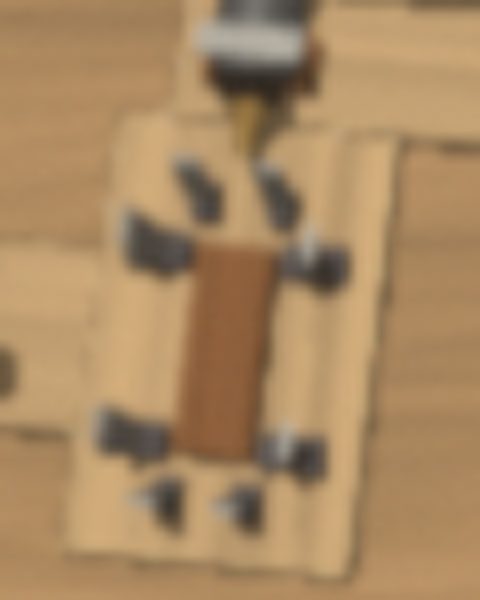

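Run:
```python
from h import *
T=bot.get_image("top")
A=lambda u,v:(at_z(T,225+u/8-.44,190+v/8-.44,.034)*1000)[:2]
q=np.array([A(*p) for p in ((193,248),(276,252),(248,458),(174,452))]); print(q.round(1),q.mean(0).round(1))
im=cv2.resize(T["color"][190:265,225:285],None,fx=8,fy=8,interpolation=cv2.INTER_CUBIC).astype(int)
m=((im[...,0]-im[...,2]>62)&(im[...,0]<185)).astype(np.uint8); m[:240]=0;m[470:]=0;m[:,:165]=0;m[:,285:]=0
cs,_=cv2.findContours(m,0,1); c=max(cs,key=cv2.contourArea)[:,0]
P=np.array([A(*p) for p in c]); (x,y),(w,h),a=cv2.minAreaRect(P.astype(np.float32)); print(x,y,w,h,a)
for v in range(270,450,30): 
    r=np.where(m[v])[0]; print(v,r.min(),r.max(),A(r.min(),v).round(1),A(r.max(),v).round(1))
print(im[350,160:290:6].tolist())
```

```text
[[508.8  48.2]
 [506.7  16.8]
 [429.4  26.7]
 [432.1  54.4]] [469.3  36.5]
468.57342529296875 37.45941162109375 43.45671844482422 86.18224334716797 88.85399627685547
270 193 269 [500.4  48.1] [499.9  19.4]
300 187 284 [489.1  50.2] [488.4  13.6]
330 183 281 [477.8  51.6] [477.1  14.7]
360 180 280 [466.5  52.6] [465.8  15. ]
390 175 274 [455.3  54.3] [454.6  17.2]
420 165 275 [444.1  57.9] [443.3  16.7]
[[198, 162, 116], [200, 164, 117], [199, 162, 115], [191, 152, 108], [172, 130, 89], [152, 108, 71], [142, 97, 61], [140, 95, 59], [141, 95, 59], [143, 95, 59], [143, 95, 59], [143, 97, 60], [142, 96, 60], [142, 95, 59], [140, 94, 59], [137, 92, 58], [122, 82, 50], [111, 79, 50], [121, 94, 64], [158, 129, 90], [184, 151, 108], [195, 160, 115]]
```

Request:
{"name": "send_rows", "arguments": {
  "commands": [
    [[35,0,0,0,0,0],[70,0,-2,0,0,0],[105,0,-3,0,0,0],[140,0,-3,0,0,0],[170,0,-3,0,0,0],[200,0,-3,0,0,0],[222,0,-3,0,0,0],[232,0,-3,0,0,0]]
  ]
}}

```text
clock: 8.03
eef_pos: [0.6284, 0.283, 0.045]
tool_rot: [-0.493, 0.508, 0.493, 0.505]
force: [-0.8, -1.0, 0.5]
opening: 0.0355
```

Request:
{"name": "send_rows", "arguments": {
  "commands": [
    [[0,0,0,0,0,0],[0,0,0,0,0,0],[0,0,0,0,0,0],[0,0,0,0,0,0]]
  ],
  "claw": -0.4
}}

```text
clock: 8.37
eef_pos: [0.6304, 0.2851, 0.0493]
tool_rot: [-0.494, 0.505, 0.493, 0.507]
force: [0.4, -0.2, -0.7]
opening: 0.0601
```

```bash
python3 -c "
from h import *
go(630,287,280,88.5)"
```

```text
t 8.37 at [630.4 285.1  49.3] phi 88.5 -> shift [-230.7   -0.     2.2] rot [0.04 0.07 0.13] open 60.1 F [ 0.4 -0.2 -0.7]
```

Request:
{"name": "send_rows", "arguments": {
  "commands": [
    [[-20,0,0,0,0,0],[-55,0,0,0,0,0],[-90,0,0,0,0,0],[-125,0,0,0,0,0],[-160,0,0,0,0,0],[-190,0,0,0,0,0],[-215,0,0,0,0,0],[-230,0,0,0,0,0]]
  ],
  "claw": -0.5
}}

```text
clock: 9.03
eef_pos: [0.6303, 0.2849, 0.2822]
tool_rot: [-0.494, 0.505, 0.493, 0.508]
force: [-0.0, -0.5, 0.5]
opening: 0.0642
```

Run:
```python
from h import *
T=bot.get_image("top"); S=bot.get_image("side")
for r in rect(T,"ply0",.010)+rect(T,"press_block",.022): print(*r[:5])
print(bot.recognise("offcut",S)[:2],bot.recognise("offcut",T)[:2])
go(540,-266,280,96.8)
```

```text
0.83 [ 400.  -331.1] 105.2 49.2 53.9
0.73 [ 415.8 -521.9] 100.7 44.7 42.0
0.69 [ 540.1 -267.3] 100.7 47.6 7.0
0.68 [ 551.9 -392.1] 100.9 48.9 -15.7
0.88 [314.8 187.7] 85.4 36.9 70.6
0.75 [ 402.7 -123.3] 80.7 38.5 12.9
[{'at': [0.6225, 0.2899, 0.0206], 'p': 0.55}, {'at': [0.5021, 0.0494, 0.025], 'p': 0.45}] [{'at': [0.6234, 0.2829, 0.0237], 'p': 0.57}]
t 9.33 at [629.2 284.8 276.7] phi 88.5 -> shift [  -3.    75.2 -552.8] rot [-8.25 -0.02 -0.04] open 64.3 F [ 0.2 -1.2 -0.1]
```

Offcut is in the tray. Now the first ply at (540,-267).

Request:
{"name": "send_rows", "arguments": {
  "commands": [
    [[0,5,-30,-2,0,0],[0,10,-65,-4,0,0],[0,15,-100,-6,0,0],[0,20,-135,-8,0,0],[0,25,-170,-8.3,0,0],[0,30,-205,-8.3,0,0],[0,34,-240,-8.3,0,0],[0,38,-275,-8.3,0,0]]
  ]
}}

```text
clock: 10.0
eef_pos: [0.5837, 0.0093, 0.2767]
tool_rot: [-0.529, 0.47, 0.529, 0.469]
force: [0.1, 0.2, -0.8]
opening: 0.0636
```

Request:
{"name": "send_rows", "arguments": {
  "commands": [
    [[0,0,-35,0,0,0],[0,0,-70,0,0,0],[0,0,-105,0,0,0],[0,0,-140,0,0,0],[0,0,-175,0,0,0],[0,0,-210,0,0,0],[0,0,-240,0,0,0],[0,0,-270,0,0,0]]
  ]
}}

```text
clock: 10.67
eef_pos: [0.6163, -0.2589, 0.2764]
tool_rot: [-0.528, 0.47, 0.529, 0.469]
force: [0.4, 1.1, 0.5]
opening: 0.0641
```

```bash
python3 -c "
from h import *
go(540,-267,18,96.8)"
```

```text
t 10.67 at [ 616.3 -258.9  276.4] phi 96.8 -> shift [258.5  76.4   1. ] rot [ 0.01  0.02 -0.07] open 64.1 F [0.4 1.1 0.5]
```

Request:
{"name": "send_rows", "arguments": {
  "commands": [
    [[30,20,0,0,0,0],[60,45,1,0,0,0],[90,70,1,0,0,0],[120,76,1,0,0,0],[150,76,1,0,0,0],[180,76,1,0,0,0],[200,76,1,0,0,0],[200,76,1,0,0,0]]
  ]
}}

```text
clock: 11.33
eef_pos: [0.5387, -0.2641, 0.0729]
tool_rot: [-0.527, 0.47, 0.531, 0.468]
force: [-0.5, 0.2, -0.5]
opening: 0.0642
```

```bash
python3 -c "
from h import *
go(540,-267,18,96.8)"
```

```text
t 11.33 at [ 538.7 -264.1   72.9] phi 96.8 -> shift [54.9 -1.3 -3.2] rot [ 0.04  0.17 -0.35] open 64.2 F [-0.5  0.2 -0.5]
```

Request:
{"name": "send_rows", "arguments": {
  "commands": [
    [[20,0,0,0,0,0],[36,0,0,0,0,0],[48,0,0,0,0,0],[54,0,0,0,0,0],[57,0,0,0,0,0],[57,0,0,0,0,0],[57,0,0,0,0,0]]
  ]
}}

```text
clock: 11.92
eef_pos: [0.5415, -0.2655, 0.0211]
tool_rot: [0.529, -0.469, -0.529, -0.469]
force: [0.4, 0.2, 0.3]
opening: 0.0639
```

Request:
{"name": "send_rows", "arguments": {
  "commands": [
    [[0,0,0,0,0,0],[0,0,0,0,0,0],[0,0,0,0,0,0],[0,0,0,0,0,0],[0,0,0,0,0,0],[0,0,0,0,0,0]]
  ],
  "claw": 1
}}

```text
clock: 12.42
eef_pos: [0.5416, -0.2654, 0.0214]
tool_rot: [0.529, -0.469, -0.529, -0.469]
force: [-1.9, 2.1, 9.8]
opening: 0.0427
```

```bash
python3 -c "
from h import *
go(540,-267,18,96.8)"
```

```text
t 12.42 at [ 541.6 -265.4   21.4] phi 96.8 -> shift [ 3.4  1.8 -1.4] rot [ 0.05 -0.02  0.06] open 42.7 F [-1.9  2.1  9.8]
```

Request:
{"name": "send_rows", "arguments": {
  "commands": [
    [[-8,0,0,0,0,0],[-25,0,0,0,0,0],[-50,0,0,0,0,0],[-80,0,0,0,0,0],[-110,0,0,0,0,0],[-130,0,0,0,0,0],[-140,0,0,0,0,0],[-140,0,0,0,0,0]]
  ],
  "grip_force": 60
}}

```text
clock: 13.08
eef_pos: [0.5421, -0.2656, 0.1628]
tool_rot: [0.53, -0.469, -0.528, -0.47]
force: [0.0, 0.3, -0.8]
opening: 0.0416
```

Run:
```python
from h import *
T=bot.get_image("top"); S=bot.get_image("side")
z=bot.sense()["eef_pos"][2]-.021+.010
for im in (T,S):
    for r in rect(im,"ply0",z): print(*r[:5])
go(469.5,36,160,83.6)
```

```text
0.85 [ 390.9 -307.3] 88.0 38.2 52.3
0.78 [ 404.9 -476.4] 88.9 39.5 42.0
0.64 [ 524.3 -362.7] 89.6 42.1 -15.1
0.89 [ 413.9 -309. ] 92.1 42.6 47.1
0.88 [ 509.1 -261.5] 55.8 40.0 -81.1
0.58 [ 399.7 -146.2] 88.9 43.6 54.4
t 13.28 at [ 540.6 -264.9  159. ] phi 96.8 -> shift [ -0.7  34.7 307.2] rot [13.25  0.03 -0.1 ] open 41.3 F [ 0.6  0.  -0.5]
```

Request:
{"name": "send_rows", "arguments": {
  "commands": [
    [[0,3,20,2,0,0],[0,6,50,4,0,0],[0,10,85,6,0,0],[0,14,120,8,0,0],[0,18,155,10,0,0],[0,22,190,12,0,0],[0,26,225,13.2,0,0],[0,29,255,13.2,0,0]]
  ]
}}

```text
clock: 13.95
eef_pos: [0.4806, -0.0134, 0.1593]
tool_rot: [-0.471, 0.528, 0.472, 0.527]
force: [1.2, -0.7, -0.3]
opening: 0.0418
```

```bash
python3 -c "
from h import *
go(471,36,110,83.6)"
```

```text
t 13.95 at [480.6 -13.4 159.3] phi 83.6 -> shift [49.3 15.  48. ] rot [ 0.   -0.03 -0.11] open 41.8 F [ 1.2 -0.7 -0.3]
```

Request:
{"name": "send_rows", "arguments": {
  "commands": [
    [[0,5,20,0,0,0],[0,10,40,0,0,0],[0,15,48,0,0,0],[0,15,48,0,0,0],[20,15,48,0,0,0],[40,15,48,0,0,0],[48,15,48,0,0,0],[48,15,48,0,0,0]]
  ]
}}

```text
clock: 14.62
eef_pos: [0.4714, 0.0326, 0.1106]
tool_rot: [-0.471, 0.529, 0.472, 0.526]
force: [-0.1, 0.1, -0.6]
opening: 0.0417
```

Request:
{"name": "send_rows", "arguments": {
  "commands": [
    [[0,0,0,0,0,0],[0,0,0,0,0,0],[0,0,0,0,0,0]]
  ]
}}

```text
clock: 14.87
eef_pos: [0.4729, 0.0337, 0.1131]
tool_rot: [-0.472, 0.527, 0.471, 0.527]
force: [0.2, 1.1, -1.4]
opening: 0.0418
```

```bash
python3 -c "
from h import *
go(471,36,110,83.6)
T=bot.get_image('top'); S=bot.get_image('side')
cv2.imwrite('pics/v4.png',np.hstack([cv2.resize(T['color'][180:270,215:285,::-1],None,fx=6,fy=6,interpolation=cv2.INTER_CUBIC),cv2.resize(S['color'][220:310,290:350,::-1],None,fx=6,fy=6,interpolation=cv2.INTER_CUBIC)]))"
```

```text
t 14.87 at [472.9  33.7 113.1] phi 83.6 -> shift [3.1 2.2 2.1] rot [0.03 0.02 0.07] open 41.8 F [ 0.2  1.1 -1.4]
```

View pics/v4.png

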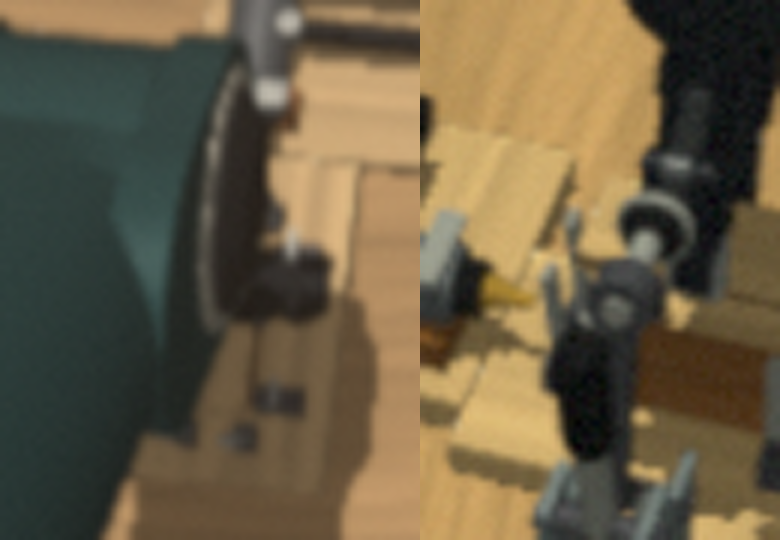

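Request:
{"name": "send_rows", "arguments": {
  "commands": [
    [[0,2,2,0,0,0],[10,2,2,0,0,0],[20,2,2,0,0,0],[30,2,2,0,0,0],[40,2,2,0,0,0],[45,2,2,0,0,0],[48,2,2,0,0,0],[48,2,2,0,0,0]]
  ]
}}

```text
clock: 15.63
eef_pos: [0.4703, 0.0358, 0.0635]
tool_rot: [-0.471, 0.527, 0.472, 0.527]
force: [0.5, -0.4, -0.3]
opening: 0.0415
```

```bash
python3 -c "
from h import *
go(471,36,56,83.6)"
```

```text
t 15.63 at [470.3  35.8  63.5] phi 83.6 -> shift [ 7.5 -0.7  0.3] rot [ 0.03 -0.04 -0.07] open 41.5 F [ 0.5 -0.4 -0.3]
```

Request:
{"name": "send_rows", "arguments": {
  "commands": [
    [[3,0,0,0,0,0],[5,0,0,0,0,0],[7,0,0,0,0,0],[7,0,0,0,0,0]]
  ]
}}

```text
clock: 15.97
eef_pos: [0.4706, 0.0361, 0.0572]
tool_rot: [-0.472, 0.527, 0.472, 0.527]
force: [-0.2, -0.5, 0.3]
opening: 0.0415
```

```bash
python3 -c "
from h import *
go(471,36,56,83.6)"
```

```text
t 15.97 at [470.6  36.1  57.2] phi 83.6 -> shift [ 1.2 -0.4 -0.1] rot [ 0.05 -0.   -0.  ] open 41.5 F [-0.2 -0.5  0.3]
```

Request:
{"name": "send_rows", "arguments": {
  "commands": [
    [[1,0,0,0,0,0],[2,0,0,0,0,0],[2,0,0,0,0,0]]
  ]
}}

```text
clock: 16.22
eef_pos: [0.4708, 0.0361, 0.0556]
tool_rot: [-0.471, 0.527, 0.472, 0.527]
force: [-2.0, 0.6, 6.1]
opening: 0.0415
```

Request:
{"name": "send_rows", "arguments": {
  "commands": [
    [[0,0,0,0,0,0],[0,0,0,0,0,0],[0,0,0,0,0,0],[0,0,0,0,0,0]]
  ],
  "claw": -0.5
}}

```text
clock: 16.55
eef_pos: [0.4706, 0.0361, 0.0553]
tool_rot: [-0.472, 0.527, 0.471, 0.527]
force: [-0.9, -0.6, -0.4]
opening: 0.064
```

Request:
{"name": "send_rows", "arguments": {
  "commands": [
    [[-15,0,0,0,0,0],[-40,0,0,0,0,0],[-75,0,0,0,0,0],[-110,0,0,0,0,0],[-110,0,-30,0,0,0],[-110,0,-60,0,0,0],[-110,0,-95,0,0,0],[-110,0,-130,0,0,0]]
  ]
}}

```text
clock: 17.22
eef_pos: [0.456, -0.0941, 0.1656]
tool_rot: [-0.472, 0.526, 0.472, 0.527]
force: [0.3, 0.5, 0.2]
opening: 0.0641
```

Run:
```python
from h import *
T=bot.get_image("top"); S=bot.get_image("side")
for r in rect(T,"ply0",.010): print(*r[:5])
print('at nest')
for r in rect(T,"ply0",.044): print(*r[:5])
go(553,-393,160,74)
```

```text
0.94 [ 415.  -521.1] 100.8 47.0 42.0
0.81 [ 400.3 -329.9] 100.5 44.2 52.6
0.71 [ 553.5 -396. ] 107.9 53.7 -14.7
at nest
0.94 [ 412.4 -510. ] 97.8 45.6 42.0
0.81 [ 398.1 -324.3] 97.6 42.9 52.6
0.71 [ 546.9 -388.4] 104.8 52.2 -14.7
t 17.42 at [456.1 -93.9 165.3] phi 83.5 -> shift [   5.4 -130.  -286.3] rot [ 9.53 -0.01  0.  ] open 64.0 F [-0.2  1.8 -0. ]
```

Request:
{"name": "send_rows", "arguments": {
  "commands": [
    [[0,-15,-30,2,0,0],[0,-32,-65,4,0,0],[0,-48,-100,6,0,0],[0,-64,-135,8,0,0],[0,-80,-170,9.5,0,0],[0,-96,-205,9.5,0,0],[0,-112,-240,9.5,0,0],[0,-124,-268,9.5,0,0]]
  ],
  "grip_force": 40
}}

```text
clock: 18.08
eef_pos: [0.551, -0.3744, 0.1648]
tool_rot: [-0.426, 0.564, 0.427, 0.564]
force: [0.1, -0.2, 1.1]
opening: 0.0638
```

```bash
python3 -c "
from h import *
go(552.7,-393,60,74)"
```

```text
t 18.08 at [ 551.  -374.4  164.8] phi 74.2 -> shift [104.8  -6.7 -17.4] rot [ 0.21  0.   -0.02] open 63.8 F [ 0.1 -0.2  1.1]
```

Request:
{"name": "send_rows", "arguments": {
  "commands": [
    [[20,-4,-10,0,0,0],[50,-7,-17,0,0,0],[80,-7,-17,0,0,0],[105,-7,-17,0,0,0],[105,-7,-17,0,0,0],[105,-7,-17,0,0,0],[105,-7,-17,0,0,0]]
  ]
}}

```text
clock: 18.67
eef_pos: [0.5529, -0.3913, 0.0619]
tool_rot: [-0.427, 0.564, 0.426, 0.564]
force: [-0.1, -0.5, 0.5]
opening: 0.0637
```

```bash
python3 -c "
from h import *
go(552.7,-393,20,74)"
```

```text
t 18.67 at [ 552.9 -391.3   61.9] phi 74.2 -> shift [41.9 -0.2 -1.6] rot [ 0.2  -0.03  0.08] open 63.7 F [-0.1 -0.5  0.5]
```

Request:
{"name": "send_rows", "arguments": {
  "commands": [
    [[15,0,-1,0,0,0],[30,0,-1,0,0,0],[38,0,-1,0,0,0],[41,0,-1,0,0,0],[41,0,-1,0,0,0],[41,0,-1,0,0,0]]
  ]
}}

```text
clock: 19.17
eef_pos: [0.5517, -0.3926, 0.0196]
tool_rot: [-0.426, 0.564, 0.426, 0.564]
force: [0.2, -0.0, -0.1]
opening: 0.0639
```

Request:
{"name": "send_rows", "arguments": {
  "commands": [
    [[0,0,0,0,0,0],[0,0,0,0,0,0],[0,0,0,0,0,0],[0,0,0,0,0,0],[0,0,0,0,0,0],[0,0,0,0,0,0]]
  ],
  "claw": 1
}}

```text
clock: 19.67
eef_pos: [0.5519, -0.3928, 0.0203]
tool_rot: [-0.427, 0.564, 0.426, 0.564]
force: [-1.3, 0.5, 5.3]
opening: 0.0427
```

```bash
python3 -c "
from h import *
go(552.7,-393,160,74)"
```

```text
t 19.67 at [ 551.9 -392.8   20.3] phi 74.1 -> shift [-1.397e+02 -1.000e+00 -1.000e-01] rot [ 0.14 -0.02  0.06] open 42.7 F [-1.3  0.5  5.3]
```

Request:
{"name": "send_rows", "arguments": {
  "commands": [
    [[-8,0,0,0,0,0],[-25,0,0,0,0,0],[-50,0,0,0,0,0],[-80,0,0,0,0,0],[-110,0,0,0,0,0],[-130,0,0,0,0,0],[-140,0,0,0,0,0],[-140,0,0,0,0,0]]
  ],
  "grip_force": 60
}}

```text
clock: 20.33
eef_pos: [0.5524, -0.3931, 0.1628]
tool_rot: [-0.428, 0.564, 0.425, 0.565]
force: [0.3, -0.2, -0.5]
opening: 0.042
```

```bash
python3 -c "
from h import *
go(469.5,36,160,83.6)
T=bot.get_image('top')
for r in rect(T,'press_block',.022): print(*r[:5])
for r in rect(T,'ply0',.044): print(*r[:5])
cv2.imwrite('pics/v5.png',cv2.resize(T['color'][190:265,225:285,::-1],None,fx=8,fy=8,interpolation=cv2.INTER_CUBIC))"
```

```text
t 20.33 at [ 552.4 -393.1  162.8] phi 74.1 -> shift [  1.6 197.  390.1] rot [-9.45 -0.07  0.23] open 42.0 F [ 0.3 -0.2 -0.5]
0.8 [ 414.6 -509.4] 101.9 43.5 41.9
0.77 [ 381.4 -346.8] 44.6 43.0 -36.9
0.46 [492.2  33.7] 51.1 42.7 -1.1
```

View pics/v5.png

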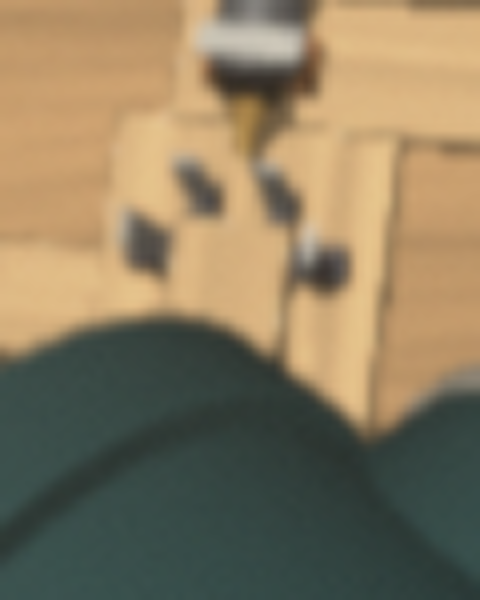

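Request:
{"name": "send_rows", "arguments": {
  "commands": [
    [[0,10,20,-2,0,0],[0,26,50,-4,0,0],[0,43,85,-6,0,0],[0,60,120,-8,0,0],[0,78,155,-9.5,0,0],[0,96,190,-9.5,0,0],[0,114,225,-9.5,0,0],[0,130,257,-9.5,0,0]]
  ]
}}

```text
clock: 21.15
eef_pos: [0.4953, -0.1074, 0.1582]
tool_rot: [-0.471, 0.527, 0.472, 0.526]
force: [0.8, -0.2, -0.6]
opening: 0.042
```

```bash
python3 -c "
from h import *
go(468.7,36,160,83.6)"
```

```text
t 21.15 at [ 495.3 -107.4  158.2] phi 83.7 -> shift [ -1.7  42.3 139.6] rot [ 0.08 -0.   -0.12] open 42.0 F [ 0.8 -0.2 -0.6]
```

Request:
{"name": "send_rows", "arguments": {
  "commands": [
    [[0,9,30,0,0,0],[0,18,60,0,0,0],[0,28,92,0,0,0],[0,36,120,0,0,0],[0,42,139,0,0,0],[20,42,139,0,0,0],[40,42,139,0,0,0],[43,42,139,0,0,0]]
  ]
}}

```text
clock: 21.82
eef_pos: [0.4685, 0.0333, 0.1133]
tool_rot: [-0.471, 0.528, 0.472, 0.525]
force: [-0.6, 0.4, -0.7]
opening: 0.042
```

Request:
{"name": "send_rows", "arguments": {
  "commands": [
    [[0,0,0,0,0,0],[0,0,0,0,0,0],[0,0,0,0,0,0]]
  ]
}}

```text
clock: 22.07
eef_pos: [0.4708, 0.0327, 0.117]
tool_rot: [-0.471, 0.527, 0.471, 0.527]
force: [1.0, 0.3, -0.1]
opening: 0.0419
```

```bash
python3 -c "
from h import *
go(468.7,36,65,83.6)"
```

```text
t 22.07 at [470.8  32.7 117. ] phi 83.6 -> shift [52.   2.5  3. ] rot [ 0.   -0.    0.04] open 41.9 F [ 1.   0.3 -0.1]
```

Request:
{"name": "send_rows", "arguments": {
  "commands": [
    [[0,2,3,0,0,0],[10,2,3,0,0,0],[20,2,3,0,0,0],[30,2,3,0,0,0],[38,2,3,0,0,0],[44,2,3,0,0,0],[47,2,3,0,0,0],[47,2,3,0,0,0]]
  ]
}}

```text
clock: 22.73
eef_pos: [0.4685, 0.036, 0.0685]
tool_rot: [-0.471, 0.527, 0.472, 0.527]
force: [-0.6, -0.3, 0.1]
opening: 0.0424
```

Request:
{"name": "send_rows", "arguments": {
  "commands": [
    [[2,0,0,0,0,0],[3,0,0,0,0,0],[4,0,0,0,0,0],[5,0,0,0,0,0],[5,0,0,0,0,0]]
  ]
}}

```text
clock: 23.15
eef_pos: [0.4689, 0.0363, 0.0644]
tool_rot: [-0.472, 0.527, 0.471, 0.527]
force: [-0.0, 0.6, -0.3]
opening: 0.042
```

```bash
python3 -c "
from h import *
go(468.7,36,65,83.6)"
```

```text
t 23.15 at [468.9  36.3  64.4] phi 83.6 -> shift [-0.6  0.1 -0.4] rot [0.05 0.   0.01] open 42.0 F [-0.   0.6 -0.3]
```

Request:
{"name": "send_rows", "arguments": {
  "commands": [
    [[1,0,0,0,0,0],[1.5,0,0,0,0,0],[1.5,0,0,0,0,0]]
  ]
}}

```text
clock: 23.4
eef_pos: [0.469, 0.0363, 0.0641]
tool_rot: [-0.471, 0.527, 0.472, 0.527]
force: [-14.0, -0.4, 42.8]
opening: 0.0418
```

Request:
{"name": "send_rows", "arguments": {
  "commands": [
    [[0,0,0,0,0,0],[0,0,0,0,0,0],[0,0,0,0,0,0],[0,0,0,0,0,0]]
  ],
  "claw": -0.5
}}

```text
clock: 23.73
eef_pos: [0.4688, 0.0363, 0.0628]
tool_rot: [-0.472, 0.527, 0.472, 0.527]
force: [0.3, 0.3, -0.6]
opening: 0.0639
```

Request:
{"name": "send_rows", "arguments": {
  "commands": [
    [[-15,0,0,0,0,0],[-40,0,0,0,0,0],[-75,0,0,0,0,0],[-100,0,-20,0,0,0],[-100,0,-50,0,0,0],[-100,0,-80,0,0,0],[-100,0,-110,0,0,0],[-100,0,-145,0,0,0]]
  ]
}}

```text
clock: 24.4
eef_pos: [0.4525, -0.1084, 0.163]
tool_rot: [-0.472, 0.526, 0.472, 0.527]
force: [0.5, 0.0, -0.3]
opening: 0.0643
```

```bash
python3 -c "
from h import *
T=bot.get_image('top');S=bot.get_image('side')
for r in rect(T,'press_block',.022)+rect(S,'press_block',.022): print(*r[:5])
for n,i in (('T',T),('S',S)): 
  for r in rect(i,'ply0',.054): print(n,*r[:5])
go(402.6,-124,160,102.5)
cv2.imwrite('pics/v6.png',np.hstack([cv2.resize(T['color'][190:290,225:325,::-1],None,fx=4,fy=4,interpolation=cv2.INTER_CUBIC),cv2.resize(S['color'][225:325,280:380,::-1],None,fx=4,fy=4,interpolation=cv2.INTER_CUBIC)]))"
```

```text
0.72 [521.1 271.2] 67.8 22.2 71.1
0.68 [624.7  -5.4] 37.8 19.3 88.7
0.55 [593.4  88.7] 386.1 237.5 -41.5
0.52 [316.5 193.4] 71.9 35.3 68.6
0.77 [ 400.8 -111.7] 81.1 51.5 11.1
0.61 [316.1 197.9] 89.7 38.6 70.1
0.45 [ 797.8 -391.7] 384.9 76.2 -70.4
0.26 [566.2  46. ] 360.5 271.4 -26.4
T 0.79 [ 398.8 -323.6] 94.3 45.7 54.7
T 0.77 [ 412.9 -508.4] 97.2 45.3 42.0
T 0.48 [485.7  45.6] 72.9 25.1 -8.6
S 0.82 [458.   42.1] 72.8 49.0 -6.3
S 0.71 [ 401.2 -267.6] 101.2 45.9 54.5
S 0.69 [ 413.2 -453.2] 92.3 49.6 43.1
S 0.51 [469.5  69.9] 37.5 6.5 -7.6
t 24.7 at [ 452.8 -107.1  162.7] phi 83.7 -> shift [  2.7  48.  -22.3] rot [-1.881e+01  1.000e-02 -2.000e-02] open 64.0 F [ 0.6  1.1 -0.7]
```

View pics/v6.png

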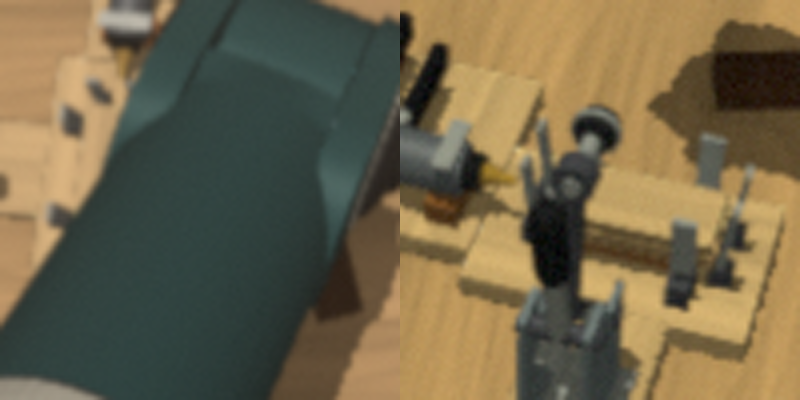

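Request:
{"name": "send_rows", "arguments": {
  "commands": [
    [[0,16,-8,-6,0,0],[0,32,-15,-12,0,0],[0,48,-22,-18.5,0,0],[30,48,-22,-18.5,0,0],[60,48,-22,-18.5,0,0],[90,48,-22,-18.5,0,0],[90,48,-22,-18.5,0,0],[90,48,-22,-18.5,0,0]]
  ],
  "grip_force": 40
}}

```text
clock: 25.37
eef_pos: [0.402, -0.1239, 0.0725]
tool_rot: [-0.549, 0.445, 0.551, 0.443]
force: [1.1, -0.4, 1.0]
opening: 0.0641
```

```bash
python3 -c "
from h import *
go(402.6,-123.7,26,102.2)"
```

```text
t 25.37 at [ 402.  -123.9   72.5] phi 102.2 -> shift [46.5 -0.8  0.1] rot [-0.02  0.03 -0.18] open 64.1 F [ 1.1 -0.4  1. ]
```

Request:
{"name": "send_rows", "arguments": {
  "commands": [
    [[15,0,0,0,0,0],[30,0,0,0,0,0],[42,0,0,0,0,0],[46,0,0,0,0,0],[46,0,0,0,0,0],[46,0,0,0,0,0]]
  ]
}}

```text
clock: 25.87
eef_pos: [0.4034, -0.1243, 0.0281]
tool_rot: [0.551, -0.444, -0.55, -0.445]
force: [0.2, 0.4, 0.1]
opening: 0.064
```

Request:
{"name": "send_rows", "arguments": {
  "commands": [
    [[0,0,0,0,0,0],[0,0,0,0,0,0],[0,0,0,0,0,0],[0,0,0,0,0,0],[0,0,0,0,0,0],[0,0,0,0,0,0]]
  ],
  "claw": 1
}}

```text
clock: 26.37
eef_pos: [0.4031, -0.1244, 0.0277]
tool_rot: [0.55, -0.444, -0.55, -0.445]
force: [-3.7, 2.9, 19.3]
opening: 0.035
```

```bash
python3 -c "
from h import *
go(402.6,-123.7,26,102.2)"
```

```text
t 26.37 at [ 403.1 -124.4   27.7] phi 102.2 -> shift [1.7 0.3 0.7] rot [-0.05  0.    0.07] open 35.0 F [-3.7  2.9 19.3]
```

Request:
{"name": "send_rows", "arguments": {
  "commands": [
    [[-8,0,0,0,0,0],[-25,0,0,0,0,0],[-50,0,0,0,0,0],[-80,0,0,0,0,0],[-110,0,0,0,0,0],[-130,0,0,0,0,0],[-140,0,0,0,0,0],[-140,0,0,0,0,0]]
  ],
  "grip_force": 60
}}

```text
clock: 27.03
eef_pos: [0.4035, -0.1243, 0.1687]
tool_rot: [0.551, -0.443, -0.549, -0.445]
force: [-0.1, -0.0, -0.7]
opening: 0.0345
```

```bash
python3 -c "
from h import *
go(469.5,36,166,83.6)"
```

```text
t 27.03 at [ 403.5 -124.3  168.7] phi 102.2 -> shift [  3.  -98.3 142.8] rot [18.57  0.02  0.21] open 34.5 F [-0.1 -0.  -0.7]
```

Request:
{"name": "send_rows", "arguments": {
  "commands": [
    [[0,-14,20,3,0,0],[0,-28,40,7,0,0],[0,-42,61,11,0,0],[0,-56,82,15,0,0],[0,-70,102,18.6,0,0],[0,-85,124,18.6,0,0],[0,-98,143,18.6,0,0],[0,-98,143,18.6,0,0]]
  ]
}}

```text
clock: 27.7
eef_pos: [0.469, 0.04, 0.1654]
tool_rot: [-0.472, 0.527, 0.473, 0.526]
force: [-0.8, 0.4, -1.6]
opening: 0.0344
```

Request:
{"name": "send_rows", "arguments": {
  "commands": [
    [[0,0,0,0,0,0],[0,0,0,0,0,0],[0,0,0,0,0,0]]
  ]
}}

```text
clock: 27.95
eef_pos: [0.4678, 0.0351, 0.1663]
tool_rot: [-0.471, 0.528, 0.471, 0.527]
force: [0.3, -0.9, -0.1]
opening: 0.0347
```

```bash
python3 -c "
from h import *
go(469.5,36,83,83.6)"
```

```text
t 27.95 at [467.8  35.1 166.3] phi 83.5 -> shift [83.3 -1.6  1.2] rot [-0.13 -0.03 -0.05] open 34.7 F [ 0.3 -0.9 -0.1]
```

Request:
{"name": "send_rows", "arguments": {
  "commands": [
    [[20,-1,1,0,0,0],[40,-1,1,0,0,0],[55,-1,1,0,0,0],[65,-1,1,0,0,0],[73,-1,1,0,0,0],[78,-1,1,0,0,0],[80,-1,1,0,0,0],[80,-1,1,0,0,0]]
  ]
}}

```text
clock: 28.62
eef_pos: [0.4695, 0.0368, 0.0869]
tool_rot: [-0.471, 0.527, 0.471, 0.527]
force: [-0.1, 0.6, -0.1]
opening: 0.0343
```

Request:
{"name": "send_rows", "arguments": {
  "commands": [
    [[1,0,0,0,0,0],[2,0,0,0,0,0],[3,0,0,0,0,0],[3,0,0,0,0,0]]
  ]
}}

```text
clock: 28.95
eef_pos: [0.4695, 0.037, 0.0839]
tool_rot: [-0.471, 0.527, 0.471, 0.527]
force: [-0.4, -0.3, -1.2]
opening: 0.0344
```

```bash
python3 -c "
from h import *
go(469.5,36,83,83.6)"
```

```text
t 28.95 at [469.5  37.   83.9] phi 83.5 -> shift [ 0.9 -0.1 -1. ] rot [-0.05  0.01  0.02] open 34.4 F [-0.4 -0.3 -1.2]
```

Request:
{"name": "send_rows", "arguments": {
  "commands": [
    [[1,0,-1,0,0,0],[1.5,0,-1,0,0,0],[1.5,0,-1,0,0,0]]
  ]
}}

```text
clock: 29.2
eef_pos: [0.4693, 0.0359, 0.0823]
tool_rot: [-0.471, 0.527, 0.471, 0.527]
force: [-0.5, 0.0, -0.2]
opening: 0.0345
```

Request:
{"name": "send_rows", "arguments": {
  "commands": [
    [[0,0,0,0,0,0],[0,0,0,0,0,0],[0,0,0,0,0,0],[0,0,0,0,0,0]]
  ],
  "claw": -0.5
}}

```text
clock: 29.53
eef_pos: [0.4694, 0.0359, 0.0824]
tool_rot: [-0.471, 0.527, 0.471, 0.527]
force: [-0.0, 0.0, -0.7]
opening: 0.0643
```

Request:
{"name": "send_rows", "arguments": {
  "commands": [
    [[-15,0,0,0,0,0],[-40,0,0,0,0,0],[-75,0,0,0,0,0],[-110,0,0,0,0,0],[-145,0,0,0,0,0],[-180,0,0,0,0,0],[-215,0,0,0,0,0],[-245,0,0,0,0,0]]
  ]
}}

```text
clock: 30.2
eef_pos: [0.4692, 0.0357, 0.3298]
tool_rot: [-0.471, 0.527, 0.471, 0.528]
force: [-0.0, -0.5, 0.6]
opening: 0.064
```

```bash
python3 -c "
from h import *
go(600,150,330,0)
S=bot.get_image('side')
print(bot.recognise('handle_grip',S)[:2],bot.recognise('press_block',S)[:3])
cv2.imwrite('pics/v7.png',cv2.resize(S['color'][215:345,270:390,::-1],None,fx=4.5,fy=4.5,interpolation=cv2.INTER_CUBIC))"
```

```text
t 30.2 at [469.2  35.7 329.8] phi 83.5 -> shift [   0.  -117.1  128.3] rot [8.352e+01 9.000e-02 3.000e-02] open 64.0 F [-0.  -0.5  0.6]
[{'at': [0.4887, 0.2109, 0.1795], 'p': 0.74}] [{'at': [0.314, 0.1991, 0.0209], 'p': 0.84}, {'at': [0.4599, 0.0434, 0.0761], 'p': 0.81}, {'at': [0.2715, -0.2834, 0.0481], 'p': 0.73}]
```

View pics/v7.png

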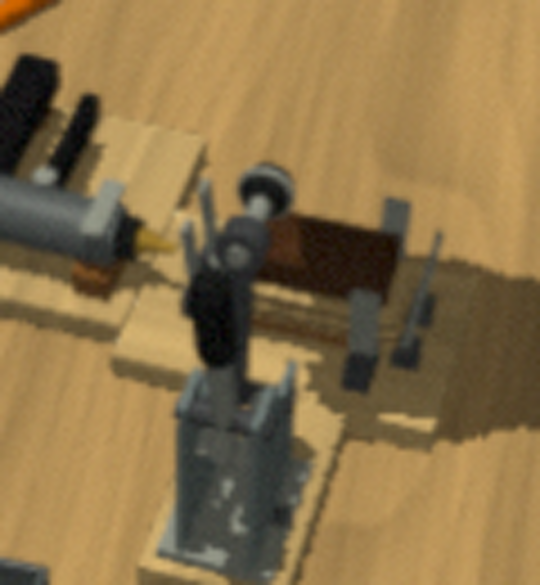

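```bash
python3 -c "
from h import *
print(bot.sense()['joint_pos'].round(2))
go(489,212.8,330,-6.3)"
```

```text
[-0.74  0.06  0.63  1.9  -0.04  1.19  1.36]
t 30.35 at [470.   36.  329.2] phi 83.6 -> shift [ -0.4   1.  177.8] rot [8.985e+01 2.500e-01 6.000e-02] open 63.9 F [-0.4  0.4 -0.4]
```

Request:
{"name": "send_rows", "arguments": {
  "commands": [
    [[0,0,10,4,0,0],[0,0,20,8,0,0],[0,0,30,12,0,0],[0,0,40,16,0,0]]
  ]
}}

```text
clock: 30.68
eef_pos: [0.4734, 0.0761, 0.3263]
tool_rot: [-0.392, 0.589, 0.392, 0.588]
force: [-0.3, 0.0, -0.6]
opening: 0.064
```

```bash
python3 -c "
from h import *
print(bot.sense()['joint_pos'].round(2))
go(489,212.8,330,-6.3)"
```

```text
[-0.8   0.09  0.61  1.88 -0.05  1.19  1.01]
t 30.68 at [473.4  76.1 326.3] phi 67.3 -> shift [ -3.8  38.3 132.2] rot [ 7.364e+01 -1.000e-01 -1.000e-02] open 64.0 F [-0.3  0.  -0.6]
```

Joint 7 decreases with this turn, so there is room to continue.

Request:
{"name": "send_rows", "arguments": {
  "commands": [
    [[-4,5,20,7,0,0],[-4,10,40,14,0,0],[-4,15,60,21,0,0],[-4,20,80,28,0,0],[-4,26,100,35,0,0],[-4,32,120,42,0,0],[-4,38,132,49,0,0],[-4,38,132,56,0,0]]
  ],
  "claw": -0.3
}}

```text
clock: 31.35
eef_pos: [0.4883, 0.2151, 0.3297]
tool_rot: [-0.071, 0.704, 0.07, 0.703]
force: [-0.5, 0.2, -0.4]
opening: 0.0552
```

```bash
python3 -c "
from h import *
go(489,212.8,330,-6.3)"
```

```text
t 31.35 at [488.3 215.1 329.7] phi 11.4 -> shift [-0.3 -2.4  0.3] rot [17.69 -0.11  0.07] open 55.2 F [-0.5  0.2 -0.4]
```

Request:
{"name": "send_rows", "arguments": {
  "commands": [
    [[0,0,0,7,0,0],[0,-1,0,14,0,0],[0,-2,0,17.7,0,0],[20,-2,0,17.7,0,0],[40,-2,0,17.7,0,0],[60,-2,0,17.7,0,0],[60,-2,0,17.7,0,0],[60,-2,0,17.7,0,0]]
  ]
}}

```text
clock: 32.02
eef_pos: [0.489, 0.2098, 0.2705]
tool_rot: [0.037, 0.707, -0.039, 0.705]
force: [-0.3, -0.0, 0.6]
opening: 0.0555
```

```bash
python3 -c "
from h import *
go(489,212.8,214,-6.3)
S=bot.get_image('side');T=bot.get_image('top')
print(bot.recognise('handle_grip',S)[:2])
cv2.imwrite('pics/v8.png',np.hstack([cv2.resize(S['color'][200:320,270:390,::-1],None,fx=3.3,fy=3.3,interpolation=cv2.INTER_CUBIC),cv2.resize(T['color'][160:280,150:270,::-1],None,fx=3.3,fy=3.3,interpolation=cv2.INTER_CUBIC)]))"
```

```text
t 32.02 at [489.  209.8 270.5] phi -6.2 -> shift [56.4  3.1 -0.2] rot [ 0.12 -0.1   0.12] open 55.5 F [-0.3 -0.   0.6]
[{'at': [0.4837, 0.2111, 0.1803], 'p': 0.85}]
```

View pics/v8.png

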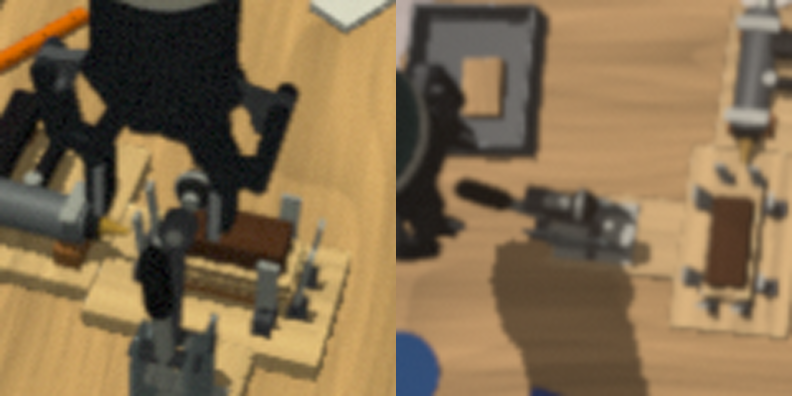

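Request:
{"name": "send_rows", "arguments": {
  "commands": [
    [[0,3,0,0,0,0],[15,3,0,0,0,0],[30,3,0,0,0,0],[45,3,0,0,0,0],[56,3,0,0,0,0],[56,3,0,0,0,0]]
  ],
  "grip_force": 50
}}

```text
clock: 32.67
eef_pos: [0.4892, 0.2132, 0.2139]
tool_rot: [0.037, 0.707, -0.038, 0.706]
force: [0.0, 0.3, 0.3]
opening: 0.0555
```

```bash
python3 -c "
from h import *
go(489,212.8,214,-6.3)
T=bot.get_image('top'); print(proj(T,[.489,.2128,.2124]),[r[:5] for r in rect(T,'handle_grip',.2)][:1])"
```

```text
t 32.67 at [489.2 213.2 213.9] phi -6.1 -> shift [-0.1 -0.4 -0.2] rot [ 0.16 -0.09  0.08] open 55.5 F [0.  0.3 0.3]
[174.20109218 218.58714907] [(0.15, array([ 278.5, -280.4]), 53.7, 53.1, 60.5)]
```

Request:
{"name": "send_rows", "arguments": {
  "commands": [
    [[0,0,0,0,0,0],[0,0,0,0,0,0],[0,0,0,0,0,0],[0,0,0,0,0,0],[0,0,0,0,0,0],[0,0,0,0,0,0],[0,0,0,0,0,0]]
  ],
  "claw": 1
}}

```text
clock: 33.35
eef_pos: [0.4909, 0.2133, 0.2162]
tool_rot: [0.038, 0.705, -0.038, 0.707]
force: [6.2, -0.8, 1.9]
opening: 0.0164
```

```bash
python3 -c "
from h import *
go(489,212.8,214,-6.3)
s=bot.sense();print(s['force'],s['moment'])
P=np.array([486.5,190.1,115]);Y=np.array([.11,.994,0])
for q in np.arange(0,1.56,.155):
    e=1.341-q; print(round(q,2),(100*np.array([np.cos(e)-np.cos(1.341),np.sin(e)-np.sin(1.341)])).round(1))"
```

```text
t 33.35 at [490.9 213.3 216.2] phi -6.2 -> shift [ 2.2 -0.7 -1.9] rot [ 0.13  0.15 -0.06] open 16.4 F [ 6.2 -0.8  1.9]
[ 6.2316457  -0.8084105   1.85233491] [-0.06513334 -0.96608353  0.01342954]
0.0 [0. 0.]
0.16 [14.8 -4.7]
0.31 [ 28.6 -11.6]
0.46 [ 41.2 -20.6]
0.62 [ 52.3 -31.4]
0.78 [ 61.6 -43.7]
0.93 [ 68.9 -57.4]
1.08 [ 74. -72.]
1.24 [ 76.7 -87.3]
1.4 [  77.1 -102.8]
1.55 [  75.  -118.1]
```

Request:
{"name": "send_rows", "arguments": {
  "commands": [
    [[2,7,-2,0,0,0],[5,15,-2,0,0,0],[8,22,-2,0,0,0],[12,29,-2,0,0,0],[16,35,-2,0,0,0],[21,41,-2,0,0,0],[26,47,-2,0,0,0],[31,52,-2,0,0,0]]
  ]
}}

```text
clock: 34.02
eef_pos: [0.4966, 0.2653, 0.186]
tool_rot: [0.039, 0.704, -0.038, 0.708]
force: [16.2, -2.2, 6.2]
opening: 0.0168
```

```bash
python3 -c "
from h import *
go(497.3,287.3,95,-6.3)
S=bot.get_image('side'); print(bot.recognise('handle_grip',S)[:1])
print(bot.sense()['moment'])"
```

```text
t 34.02 at [496.6 265.3 186. ] phi -6.2 -> shift [91.  21.8 -2.3] rot [ 0.08  0.38 -0.12] open 16.8 F [16.2 -2.2  6.2]
[{'at': [0.4965, 0.2759, 0.2039], 'p': 0.46}]
[-0.16153039 -3.50611192 -0.11305381]
```

Request:
{"name": "send_rows", "arguments": {
  "commands": [
    [[6,5,2,0,0,0],[12,9,4,0,0,0],[19,13,4,0,0,0],[26,17,4,0,0,0],[33,19,4,0,0,0],[41,22,4,0,0,0],[48,23,4,0,0,0],[56,24,4,0,0,0]]
  ]
}}

```text
clock: 34.78
eef_pos: [0.5, 0.2896, 0.1284]
tool_rot: [0.038, 0.706, -0.037, 0.706]
force: [-2.3, 3.2, 4.8]
opening: 0.0166
```

```bash
python3 -c "
from h import *
go(499.3,287.3,95,-6.3)
print(bot.sense()['moment'])"
```

```text
t 34.78 at [500.  289.6 128.4] phi -6.1 -> shift [33.4 -2.4 -0.4] rot [ 0.19  0.02 -0.07] open 16.6 F [-2.3  3.2  4.8]
[ 0.15624862  0.47114099 -0.0508814 ]
```

Request:
{"name": "send_rows", "arguments": {
  "commands": [
    [[6,0,0,0,0,0],[12,0,0,0,0,0],[18,0,0,0,0,0],[24,-1,0,0,0,0],[29,-2,0,0,0,0],[33,-2,0,0,0,0],[36,-3,0,0,0,0],[36,-3,0,0,0,0]]
  ]
}}

```text
clock: 35.45
eef_pos: [0.4995, 0.2855, 0.0918]
tool_rot: [0.038, 0.706, -0.038, 0.706]
force: [-1.9, 2.8, 0.0]
opening: 0.0169
```

```bash
python3 -c "
from h import *
go(499.3,287.3,95,-6.3)
print(bot.sense()['moment'])
S=bot.get_image('side');T=bot.get_image('top')
print(bot.recognise('clamp_foot',S)[:2],bot.recognise('clamp_foot',T)[:2])
cv2.imwrite('pics/v9.png',np.hstack([cv2.resize(S['color'][200:340,260:380,::-1],None,fx=3.3,fy=3.3,interpolation=cv2.INTER_CUBIC),cv2.resize(T['color'][150:290,150:270,::-1],None,fx=3.3,fy=3.3,interpolation=cv2.INTER_CUBIC)]))"
```

```text
t 35.45 at [499.5 285.5  91.8] phi -6.1 -> shift [-3.2  1.7 -0.4] rot [ 0.15 -0.02  0.02] open 16.9 F [-1.9  2.8  0. ]
[ 0.11732122  0.33273338 -0.03839114]
[] []
```

View pics/v9.png

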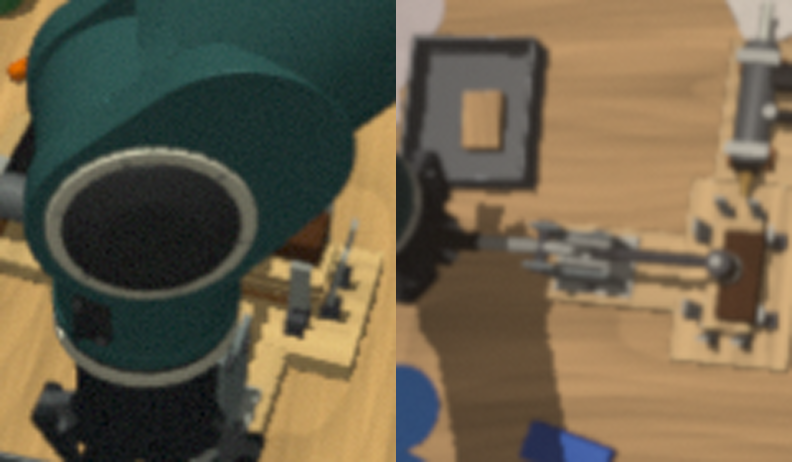

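The arm is down over the block. I'll press a bit further to feel the stop.

Request:
{"name": "send_rows", "arguments": {
  "commands": [
    [[2,0,0,0,0,0],[4,0,0,0,0,0],[5,0,0,0,0,0],[5,0,0,0,0,0]]
  ]
}}

```text
clock: 35.98
eef_pos: [0.4994, 0.2846, 0.087]
tool_rot: [0.038, 0.706, -0.039, 0.706]
force: [-3.7, -3.4, 0.5]
opening: 0.0165
```

```bash
python3 -c "
from h import *
go(499.3,287.3,95,-6.3)"
```

```text
t 35.98 at [499.4 284.6  87. ] phi -6.2 -> shift [-8.   2.7 -0.4] rot [ 0.1  -0.04  0.08] open 16.5 F [-3.7 -3.4  0.5]
```

Request:
{"name": "send_rows", "arguments": {
  "commands": [
    [[2,0,0,0,0,0],[4,0,0,0,0,0],[5,0,0,0,0,0],[5,0,0,0,0,0]]
  ]
}}

```text
clock: 36.32
eef_pos: [0.4998, 0.2848, 0.0842]
tool_rot: [0.039, 0.706, -0.038, 0.706]
force: [-20.7, -10.5, 46.1]
opening: 0.0164
```

```bash
python3 -c "
from h import *
go(499.3,287.3,95,-6.3)
T=bot.get_image('top')
cv2.imwrite('pics/v10.png',cv2.resize(T['color'][200:250,150:270,::-1],None,fx=6,fy=6,interpolation=cv2.INTER_CUBIC))"
```

```text
t 36.32 at [499.8 284.8  84.2] phi -6.2 -> shift [-10.8   2.5  -0.7] rot [ 0.08 -0.05 -0.02] open 16.4 F [-20.7 -10.5  46.1]
```

The stop is felt. Release and retreat.

Request:
{"name": "send_rows", "arguments": {
  "commands": [
    [[-3,0,0,0,0,0],[-3,0,0,0,0,0]]
  ]
}}

```text
clock: 36.53
eef_pos: [0.4994, 0.285, 0.0858]
tool_rot: [0.038, 0.706, -0.038, 0.706]
force: [-3.4, -3.3, -0.1]
opening: 0.0167
```

Request:
{"name": "send_rows", "arguments": {
  "commands": [
    [[0,0,0,0,0,0],[0,0,0,0,0,0],[0,0,0,0,0,0],[0,0,0,0,0,0],[0,0,0,0,0,0]]
  ],
  "claw": -0.3
}}

```text
clock: 36.95
eef_pos: [0.4998, 0.2855, 0.0853]
tool_rot: [0.038, 0.706, -0.038, 0.706]
force: [-0.9, 0.6, -0.7]
opening: 0.0559
```

Request:
{"name": "send_rows", "arguments": {
  "commands": [
    [[-15,0,0,0,0,0],[-45,0,0,0,0,0],[-80,0,0,0,0,0],[-115,0,0,0,0,0],[-150,0,0,0,0,0],[-185,0,0,0,0,0],[-185,0,0,0,0,0],[-185,0,0,0,0,0]]
  ]
}}

```text
clock: 37.62
eef_pos: [0.5003, 0.2859, 0.2721]
tool_rot: [0.039, 0.705, -0.037, 0.707]
force: [-0.1, -0.5, -2.0]
opening: 0.0555
```

```bash
python3 -c "
from h import *
X=np.array([.994,-.110]);Y=np.array([.110,.994])
go(640,-60,260,-6.3)
T=bot.get_image('top');S=bot.get_image('side')
for i in (T,S):
  for n in ('gun_grip','trigger','handle_grip'): print(n,[(round(r['p'],2),np.round(r['at'],3)) for r in bot.recognise(n,i)[:3]])
A=lambda u,v,z:(at_z(T,170+u/5-.4,155+v/5-.4,z)*1000)[:2]
for nm,u,v,z in (('grip far end',625,100,.058),('grip top edge end',625,82,.058),('grip bot edge end',620,122,.058),('grip top edge mid',550,77,.058),('grip bot mid',550,115,.058),('trig top',560,150,.055),('trig bot',560,172,.055)):
  w=A(u,v,z)-[469.5,36]; print(nm,A(u,v,z).round(1),(w@X).round(1),(w@Y).round(1))
t=cv2.resize(T['color'][155:215,240:300,::-1],None,fx=6.6,fy=6.6,interpolation=cv2.INTER_CUBIC); s=cv2.resize(S['color'][215:335,270:390,::-1],None,fx=3.3,fy=3.3,interpolation=cv2.INTER_CUBIC)
cv2.imwrite('pics/v11.png',np.hstack([t,s]))"
```

```text
t 37.62 at [500.3 285.9 272.1] phi -6.1 -> shift [  11.6 -329.   175.9] rot [ 0.15  0.13 -0.15] open 55.5 F [-0.1 -0.5 -2. ]
gun_grip [(0.83, array([0.533, 0.016, 0.024]))]
trigger [(0.69, array([0.463, 0.022, 0.077])), (0.66, array([ 0.61 , -0.034,  0.056]))]
handle_grip [(0.63, array([0.493, 0.222, 0.108])), (0.56, array([ 0.735, -0.26 ,  0.136]))]
gun_grip []
trigger []
handle_grip [(0.68, array([0.493, 0.262, 0.107]))]
grip far end [643.  -93.2] 186.6 -109.4
grip top edge end [654.3 -93.4] 197.9 -108.3
grip bot edge end [629.2 -90.1] 172.6 -107.7
grip top edge mid [658.5 -47.8] 197.1 -62.5
grip bot mid [634.6 -47.7] 173.3 -65.0
trig top [613.3 -53.4] 152.8 -73.1
trig bot [599.6 -53.4] 139.2 -74.5
```

View pics/v11.png

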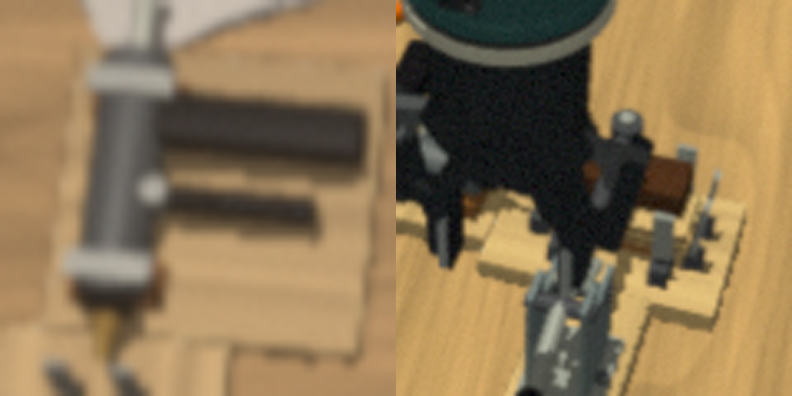

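Request:
{"name": "send_rows", "arguments": {
  "commands": [
    [[0,-30,16,0,0,0],[0,-65,35,0,0,0],[0,-100,53,0,0,0],[0,-135,72,0,0,0],[0,-170,90,0,0,0],[0,-205,110,0,0,0],[0,-240,128,0,0,0],[0,-270,145,0,0,0]]
  ],
  "claw": -1
}}

```text
clock: 38.68
eef_pos: [0.6152, -0.0012, 0.2701]
tool_rot: [0.038, 0.706, -0.039, 0.706]
force: [0.8, 0.9, -0.0]
opening: 0.0856
```

```bash
python3 -c "
from h import *
go(636.9,-51,110,-6.3)"
```

```text
t 38.68 at [615.2  -1.2 270.1] phi -6.2 -> shift [160.2 -47.1  27. ] rot [ 0.08 -0.01  0.03] open 85.6 F [ 0.8  0.9 -0. ]
```

Request:
{"name": "send_rows", "arguments": {
  "commands": [
    [[0,-24,14,0,0,0],[0,-47,27,0,0,0],[30,-47,27,0,0,0],[65,-47,27,0,0,0],[100,-47,27,0,0,0],[130,-47,27,0,0,0],[130,-47,27,0,0,0],[130,-47,27,0,0,0]]
  ]
}}

```text
clock: 39.35
eef_pos: [0.6362, -0.0483, 0.1398]
tool_rot: [0.038, 0.707, -0.038, 0.705]
force: [-0.2, -0.9, 0.5]
opening: 0.0855
```

```bash
python3 -c "
from h import *
go(636.9,-51,46,-6.3)
S=bot.get_image('side'); T=bot.get_image('top')
t=cv2.resize(T['color'][160:240,200:300,::-1],None,fx=5,fy=5,interpolation=cv2.INTER_CUBIC)
s=cv2.resize(S['color'][180:330,240:340,::-1],(267,400),interpolation=cv2.INTER_CUBIC)
cv2.imwrite('pics/v12.png',np.hstack([t,s]))"
```

```text
t 39.35 at [636.2 -48.3 139.8] phi -6.2 -> shift [93.8 -2.6  1.2] rot [ 0.13 -0.13  0.05] open 85.5 F [-0.2 -0.9  0.5]
```

View pics/v12.png

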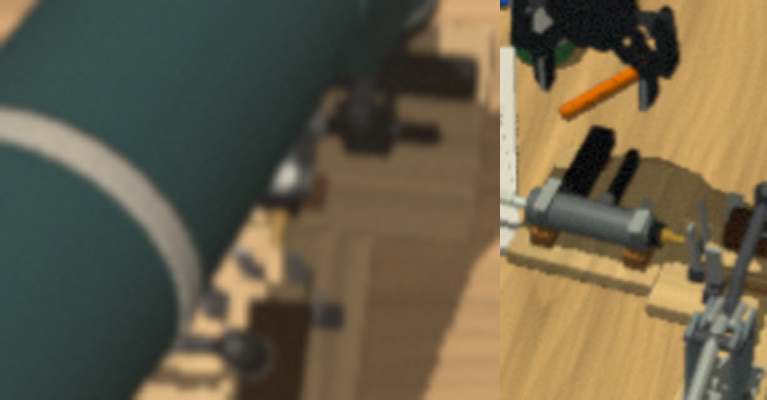

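Clamp foot is on the block in the top view (about (245,350)), and the fingers straddle grip and trigger. Descending.

Request:
{"name": "send_rows", "arguments": {
  "commands": [
    [[0,-2,1,0,0,0],[20,-2,1,0,0,0],[40,-2,1,0,0,0],[55,-2,1,0,0,0],[65,-2,1,0,0,0],[72,-2,1,0,0,0],[72,-2,1,0,0,0]]
  ],
  "grip_force": 30
}}

```text
clock: 40.03
eef_pos: [0.6372, -0.0502, 0.0676]
tool_rot: [0.038, 0.706, -0.038, 0.706]
force: [-0.3, 0.4, 0.1]
opening: 0.0853
```

```bash
python3 -c "
from h import *
go(636.9,-51,46,-6.3)"
```

```text
t 40.03 at [637.2 -50.2  67.6] phi -6.2 -> shift [21.6 -0.9 -0.2] rot [ 0.14 -0.05  0.01] open 85.3 F [-0.3  0.4  0.1]
```

Request:
{"name": "send_rows", "arguments": {
  "commands": [
    [[8,0,0,0,0,0],[16,0,0,0,0,0],[22,0,0,0,0,0],[22,0,0,0,0,0]]
  ]
}}

```text
clock: 40.37
eef_pos: [0.6369, -0.0501, 0.0451]
tool_rot: [0.038, 0.707, -0.038, 0.706]
force: [-0.8, -0.5, -0.1]
opening: 0.0854
```

Request:
{"name": "send_rows", "arguments": {
  "commands": [
    [[0,0,0,0,0,0],[0,0,0,0,0,0],[0,0,0,0,0,0],[0,0,0,0,0,0],[0,0,0,0,0,0],[0,0,0,0,0,0]]
  ],
  "claw": 0.3
}}

```text
clock: 40.87
eef_pos: [0.6388, -0.0505, 0.0474]
tool_rot: [0.038, 0.705, -0.038, 0.707]
force: [6.9, -0.8, 1.9]
opening: 0.0451
```

```bash
python3 -c "
from h import *
go(636.9,-51,46,-6.3); print(bot.sense()['force'])"
```

```text
t 40.87 at [638.8 -50.5  47.4] phi -6.2 -> shift [ 1.4 -0.7 -1.8] rot [0.15 0.18 0.02] open 45.1 F [ 6.9 -0.8  1.9]
[ 6.92335636 -0.82097468  1.87378564]
```

Request:
{"name": "send_rows", "arguments": {
  "commands": [
    [[0,0,0,0,0,0],[0,0,0,0,0,0],[0,0,0,0,0,0],[0,0,0,0,0,0],[0,0,0,0,0,0],[0,0,0,0,0,0]]
  ],
  "claw": 1,
  "grip_force": 50
}}

```text
clock: 41.37
eef_pos: [0.6389, -0.0505, 0.0475]
tool_rot: [0.038, 0.705, -0.038, 0.707]
force: [7.5, -3.1, 2.0]
opening: 0.0446
```

Request:
{"name": "send_rows", "arguments": {
  "commands": [
    [[0,0,0,0,0,0],[0,0,0,0,0,0],[0,0,0,0,0,0],[0,0,0,0,0,0],[0,0,0,0,0,0],[0,0,0,0,0,0],[0,0,0,0,0,0],[0,0,0,0,0,0]]
  ]
}}

```text
clock: 42.03
eef_pos: [0.6389, -0.0505, 0.0475]
tool_rot: [0.038, 0.705, -0.038, 0.707]
force: [6.0, -2.3, 2.7]
opening: 0.0447
```

```bash
python3 -c "
from h import *
go(636.9,-51,46,-6.3)"
```

```text
t 42.03 at [638.9 -50.5  47.5] phi -6.1 -> shift [ 1.5 -0.7 -2. ] rot [0.15 0.2  0.02] open 44.7 F [ 6.  -2.3  2.7]
```

Stopped hard at 44.6 mm, which is home; held over a second. Release and retreat.

Request:
{"name": "send_rows", "arguments": {
  "commands": [
    [[0,0,0,0,0,0],[0,0,0,0,0,0],[0,0,0,0,0,0],[0,0,0,0,0,0],[0,0,0,0,0,0],[0,0,0,0,0,0]]
  ],
  "claw": -1
}}

```text
clock: 42.53
eef_pos: [0.6376, -0.0502, 0.0465]
tool_rot: [0.038, 0.706, -0.038, 0.706]
force: [0.7, 0.5, -0.4]
opening: 0.0854
```

Request:
{"name": "send_rows", "arguments": {
  "commands": [
    [[-15,0,0,0,0,0],[-45,0,0,0,0,0],[-80,0,0,0,0,0],[-115,0,0,0,0,0],[-150,0,0,0,0,0],[-185,0,0,0,0,0],[-220,0,0,0,0,0],[-235,0,0,0,0,0]]
  ]
}}

```text
clock: 43.2
eef_pos: [0.6382, -0.0509, 0.2874]
tool_rot: [0.038, 0.704, -0.038, 0.708]
force: [0.8, -0.9, -0.6]
opening: 0.0856
```

Request:
{"name": "send_rows", "arguments": {
  "commands": [
    [[0,-30,0,0,0,0],[0,-60,0,0,0,0],[0,-90,0,0,0,0],[0,-120,0,0,0,0],[0,-150,0,0,0,0],[0,-180,0,0,0,0],[0,-210,0,0,0,0],[0,-240,0,0,0,0]]
  ]
}}

```text
clock: 43.87
eef_pos: [0.6111, -0.2902, 0.2827]
tool_rot: [0.038, 0.706, -0.038, 0.706]
force: [0.9, -0.4, 0.2]
opening: 0.0857
```

```bash
python3 -c "
from h import *
go(636.9,-51,46,-6.3)
S=bot.get_image('side');T=bot.get_image('top');save(S,'sf.png');save(T,'tf.png')
for n in ('offcut','press_block','handle_grip','clamp_foot','trigger','pet_bottle','paint_jar0','cut_bottle'):
  print(n,[[(round(r['p'],2),np.round(r['at'],3)) for r in bot.recognise(n,i)[:2]] for i in (T,S)])
s=cv2.resize(S['color'][210:350,230:390,::-1],(457,400),interpolation=cv2.INTER_CUBIC)
t=cv2.resize(T['color'][170:270,165:250+35,::-1],None,fx=2.8,fy=4,interpolation=cv2.INTER_CUBIC)
cv2.imwrite('pics/v13.png',np.hstack([s,t]))"
```

```text
t 43.87 at [ 611.1 -290.2  282.7] phi -6.2 -> shift [236.7 240.7  -0.3] rot [0.13 0.04 0.01] open 85.7 F [ 0.9 -0.4  0.2]
offcut [[(0.59, array([0.627, 0.283, 0.024]))], [(0.87, array([0.627, 0.289, 0.021]))]]
press_block [[], [(0.78, array([0.314, 0.199, 0.019])), (0.62, array([0.457, 0.035, 0.076]))]]
handle_grip [[(0.7, array([0.49 , 0.223, 0.108])), (0.56, array([0.568, 0.038, 0.051]))], [(0.62, array([0.491, 0.254, 0.106]))]]
clamp_foot [[], [(0.24, array([ 0.695, -0.319,  0.048]))]]
trigger [[(0.48, array([ 0.611, -0.029,  0.058]))], [(0.5, array([ 0.609, -0.03 ,  0.054]))]]
pet_bottle [[(0.62, array([ 0.612, -0.028,  0.056])), (0.42, array([ 0.272, -0.297,  0.07 ]))], [(0.8, array([ 0.743, -0.241,  0.103])), (0.23, array([0.466, 0.049, 0.057]))]]
paint_jar0 [[(0.56, array([ 0.272, -0.299,  0.072]))], [(0.95, array([ 0.696, -0.321,  0.048])), (0.8, array([ 0.272, -0.284,  0.046]))]]
cut_bottle [[(0.95, array([0.824, 0.158, 0.066]))], [(0.86, array([0.806, 0.167, 0.074])), (0.73, array([0.517, 0.055, 0.027]))]]
```

Run:
```python
from h import *
S=bot.get_image('side');T=bot.get_image('top')
P=np.array([.4865+.002,.1901,.115]);Y=np.array([.11,.994,0]);Z=np.array([0,0,1])
for n,im in (("S",S),("T",T)):
    dark=im["color"].max(2)<60
    for q in (1.2,1.3,1.4,1.45,1.5,1.55,1.6):
        e=1.341-q; m=np.zeros((400,640),np.uint8)
        a,b=[proj(im,P+d*(np.cos(e)*Y+np.sin(e)*Z)) for d in (.06,.12)]
        cv2.line(m,tuple(a.round().astype(int).tolist()),tuple(b.round().astype(int).tolist()),1,5)
        print(n,q,a.round(),b.round(),round(dark[m>0].mean(),2))
    ys,xs=np.where(dark); k=(abs(xs-b[0])<30)&(abs(ys-b[1])<30); print("dark blob ends",np.c_[xs,ys][k].min(0),np.c_[xs,ys][k].max(0))
for r in rect(S,'press_block',.076)+rect(T,'press_block',.076): print(*r[:5])
```

```text
S 1.2 [311. 328.] [301. 350.] 0.49
S 1.3 [310. 330.] [301. 355.] 0.67
S 1.4 [310. 332.] [301. 358.] 0.82
S 1.45 [310. 333.] [301. 360.] 0.9
S 1.5 [311. 334.] [301. 361.] 0.96
S 1.55 [311. 334.] [301. 363.] 0.91
S 1.6 [311. 335.] [301. 364.] 0.9
dark blob ends [272 334] [327 379]
T 1.2 [172. 222.] [151. 219.] 0.3
T 1.3 [173. 222.] [152. 220.] 0.3
T 1.4 [174. 222.] [154. 221.] 0.32
T 1.45 [174. 223.] [155. 221.] 0.33
T 1.5 [175. 223.] [156. 221.] 0.33
T 1.55 [175. 223.] [157. 222.] 0.34
T 1.6 [176. 223.] [158. 222.] 0.34
dark blob ends [153 193] [173 224]
0.96 [320.5 237.1] 88.3 40.1 68.2
0.88 [448.9  39.2] 53.0 48.4 82.0
0.45 [530.8  81. ] 373.1 253.8 -48.5
0.21 [808.8 167.7] 170.5 85.8 -63.7
```

```bash
python3 -c "
from h import *
print(bot.hand_in())"
```

```text
the job is handed in; nothing more can be done
None
```

The job is handed in after about 44 s of robot time; no verdict came back.

**What I did:**
- The offcut went into the scrap tray.
- Both plain plies (only two were present) are in the nest, with the dark pressing block lengthwise on top.
- I swung the clamp handle down until it met its stop.
- I squeezed the trigger until the fingers stopped at 44.6 mm (44 mm is fully squeezed) and held it for more than a second. Then I released it and retreated.

**Last checks that agreed:**
- **Offcut:** both cameras find it in the tray.
- **Handle:** the side image fits a value of about 1.50 to 1.55. The stop was felt at about 46 N.
- **Trigger:** the network reports it back at its starting place in both views.
- **Bystanders:** the side camera finds the bottle, the cut bottle and both jars where they started.
- **Robot:** it stands clear of everything.

**Checks that failed or were weak:**
- The final picture could not be viewed because the viewer had reached its limit of 16. An earlier view, taken before the squeeze, showed the foot on the block.
- The final outline of the block was partly hidden by the clamp arm, and the top view did not find it. Its exact centring rests on the earlier views.
- The top-view check of the handle angle gave no clear answer.
- The foot's pressing force cannot be measured directly.
- Seating the second ply briefly read 43 N along the vertical at the wrist. That push came through the fingers and is well below the 120 N wrist limit.

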